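Dry cabinet on the inspection bench: canisters out, nested cups in

ROBOT

A 7-joint arm with a two-finger parallel gripper is mounted at the origin on the work surface. World frame = base frame: x ahead of the robot, y to its left, z up, the work surface at z = 0. Lengths are in m, angles in rad, forces in N, time in s.
With the tool pointing down it reaches from about 0.375 to 0.925 m from the base axis. Payload 3.1 kg.
Tool frame: the origin (TCP) lies between the finger pads; the fingertips stand 17 mm ahead of it and the grasp point (between the pads) lies 2 mm behind it (bot.tips_ahead is the distance from the TCP to the fingertips, in m); z points along the fingers, y is the line along which they close (so a half turn about z gives the same grasp; the last joint's range is limited). The gripper opens to 85 mm and grips with 20 to 120 N. Pads are 22 mm wide; open, the fingers measure 114 mm over their backs; the gripper's body (76 mm by 85 mm) begins 54 mm behind the grasp point. The pads swing forward as they close: fully open they stand 13 mm farther back than shut.
Start: joints at [1.154, 0.383, 0.044, 1.598, -0.018, 1.161, -0.05], TCP at [0.204, -0.617, 0.248] pointing down, gripper open.
Joint ranges: [-2.61, 2.61], [-0.41, 2.15], [-1.48, 1.57], [0, 2.5], [-1.57, 4.71], [0.05, 1.97], [-2.85, 2.85]. Speed limits (rad/s): [2.79, 2.79, 3.14, 3.14, 3.14, 3.14, 3.14].

INTERFACE

Orientations are given as a 3x3 rotation matrix whose columns are the frame's x, y, z axes.
In Python, from plant import bot gives the robot as it stands.
- The arm moves only by the shell command python3 -m handwheel 'ROWS' [OPENING]. ROWS is text: rows parted by semicolons, each of 4 numbers parted by spaces: the shift along the tool's x, y, z as a fraction of full scale, then the turn about the tool's z as a fraction of full scale. In form: dx dy dz spin; .... A call has 1 to 8 rows; each row is the pose to reach, as a shift and turn from the pose commanded when the call began, along the tool's axes at that moment; what a row does not reach only later rows make up. Full scale, the value 1, is 200 mm for a shift and 45 degrees for a turn. A row lasts 1/8 s, in which the tool goes at most 62.5 mm and 10.7 degrees, less where a joint would pass 70% of its speed; a pose out of reach is approached as far as the arm can. A call with a number of a shift or a turn outside -1 to 1 is refused whole. A call with a gripper value outside its range is refused whole. OPENING is the opening, from -1 (shut) to 1 (fully open), set as the call begins (- or left out, the last holds). The fingers move at their own pace and stop on an object; the grip force is fixed at half the most. Time passes only in rows, so rows that repeat a pose let the fingers close. It gives the time, the measured TCP pose, the force, the opening and the grip force at its end, in the units of the state.
- bot.sense(): the state, without advancing time (a new reading comes with each control period).
- bot.snapshot(name): name is "scene" or "top"; returns the picture (400x640x3 uint8, red, green, blue); there is no depth.
- bot.camera_params(name): a dict with "K" (3x3 intrinsics, pixels), "R" (3x3) and "t" (3): a world point X has camera coordinates R X + t. Camera axes: x right, y down, z forward; pixel columns grow to the right and rows downward; lengths in m; the calibration is good to about 2 mm. A picture is of the moment at which its call begins. camera_params takes no time and is no camera call.
- bot.hand_in(): hands the job in; it is judged then, once.
Trained networks look in the newest picture that a camera, given by its name, has taken for a name from the list of things; names that differ only in an ending like _2 or _b are one class to them, and where a whole thing is asked for, a point or a joint stands for the part that bears it (a point fixed in the world has none). Each returns a list of dicts, best first, with "conf" (0 to 1); they miss things now and then, are a little off and sometimes report something else, mostly with a low value. They report only what shows in the picture. A call takes as long as a camera call. They do not tell look-alikes from the thing itself.
- bot.trace(camera, query): "pixels" (400x640 bool, what is visible of it) and "at" ([column, row] in pixels, amid what is visible of it).
The state is a dict: "t": time; "qpos": joint angles; "qvel": joint speeds; "tau": joint torques, N m; "tool_pos": TCP position; "tcp_rot": TCP orientation; "wrist_force": force on the tool from outside, world axes, zero at the start; "ft_torque": the same for the moment, N m; "grip_width": opening from 0.0 (shut) to 1.0 (fully open); "finger_force": force on a finger pad.
Only numpy, scipy, OpenCV 4.12 (cv2) and the standard library are available. Lean on these libraries where they do the work, as an engineer would, in place of code of your own. Each camera call takes 0.05 s, during which the arm holds its last target. There are 200 camera calls.

TASK

Swing the dry cabinet's door wide open by its handle, take every used desiccant canister out of the rack on the inside of the door and stand it upright in the blue basket, then put all the white cups away standing upright in that door rack as one nest, in size order, each cup right down inside the next wider one. Finally swing the door fully shut with the nest inside, and leave the tape roll, the marker and the glove box where they are.

Things in the scene. Friction and masses are not known exactly. Their poses are not given: they have to be found in the camera images.
- door (a joint): hinge of the dry cabinet's door, rad: 0 = shut, grows as the door swings out towards the robot, stop at 1.9. The upright hinge axis is on the right (-y) side of the cabinet's front. Stiff enough to stay where it is left.
- cabinet: white desktop dry cabinet, 220 mm deep (x), 260 mm wide (y), 150 mm high, fixed to the bench; walls 8 mm. Origin: centre of its underside, own -x is the front, z up. The door covers the whole front: 260 mm wide, 150 mm high, 14 mm thick, aluminium frame round a clear pane.
- door_handle (a point): grip point on the door's handle, an upright round steel bar 11 mm thick and 86 mm long (62 to 148 mm above the bench), 35 mm in front of the door's outer face and 230 mm from the hinge axis; the point is on the bar 125 mm above the bench. Axes turn with the door: with the door shut x points into the cabinet, y from the hinge to the free edge, z up.
- door_hinge (a point): point on the hinge axis, 125 mm above the bench, in the plane of the door's inner face; axes as door_handle.
- rack_floor (a point): centre of the top of the floor of the shallow aluminium rack on the door's inner face. Inside 116 mm (x, away from the door) by 146 mm (y, along the door); its rim is 15 mm above the floor, wall 5 mm; floor 19 mm above the bench. The point is 64 mm from the door's inner face, 132 mm from the hinge; the door stands 131 mm above it on its own -x side. Axes as door_handle.
- basket_floor (a point): centre of the inner floor (5 mm above the bench) of the blue open basket, fixed on the bench; outside 190 mm (own x) by 140 mm (own y) by 35 mm high, wall 5 mm.
- cup_a: the widest and lowest of up to four plain white, open, straight-sided round cups: outer diameter 68 mm, height 45 mm, wall 2.5 mm, floor 3 mm thick; stands mouth up on the bench. Origin: centre of its underside, z up. May be absent (None).
- cup_b: the second widest of up to four plain white, open, straight-sided round cups: outer diameter 56 mm, height 58 mm, wall 2.5 mm, floor 3 mm thick; stands mouth up on the bench. Origin: centre of its underside, z up. May be absent (None).
- cup_c: the third widest of up to four plain white, open, straight-sided round cups: outer diameter 44 mm, height 71 mm, wall 2.5 mm, floor 3 mm thick; stands mouth up on the bench. Origin: centre of its underside, z up. May be absent (None).
- cup_d: the slimmest and tallest of up to four plain white, open, straight-sided round cups: outer diameter 32 mm, height 84 mm, wall 2.5 mm, floor 3 mm thick; stands mouth up on the bench. Origin: centre of its underside, z up. May be absent (None).
- canister_0: desiccant canister, a plain steel cylinder with a perforated dark lid, 40 mm diameter, 90 mm high, 120 g, standing upright in the door rack at the start, behind the clear pane. One or two are present. Origin: centre of its underside, z up. May be absent (None).
- canister_1: desiccant canister, a plain steel cylinder with a perforated dark lid, 40 mm diameter, 90 mm high, 120 g, standing upright in the door rack at the start, behind the clear pane. One or two are present. Origin: centre of its underside, z up. May be absent (None).
- tape: roll of clear tape lying flat, 90 mm diameter, 24 mm high; bystander. Origin: centre of its underside.
- marker: black marker pen lying along its y axis, 120 mm long, 12 mm thick; bystander. Origin: centre of its underside.
- glove_box: cardboard glove box, 80 x 140 x 60 mm; bystander. Origin: centre of its underside.
There are look-alikes about, which are no part of the job. What is shaped like the cup_c but pink or purple is not meant.

How it is judged:
By the outcome, as a careful person would: the job done as asked, in the order asked, and still so for the second after the job is handed in, with the robot touching nothing.
Of cup_a, cup_b, cup_c, cup_d only 3 to 4 are there at a start; the rules pass over those that are not, and their reading is None.
Of canister_0, canister_1 only 1 to 2 are there at a start; the rules pass over those that are not, and their reading is None.
At some moment in a run one of cup_a, cup_b, cup_c may be knocked a few centimetres aside while the robot is not near it.
It also fails if it takes over 210 s, if anything falls off the work surface, if the arm or the gripper's body presses on something with over 40 N, if the wrist force passes 120 N, or if a joint passes its speed limit or range.

## Working session

There is one attempt and no reset: what is moved stays moved. The work goes in short steps, Python scripts to look and compute and a shell command to move; the robot and the scene stay as the last step left them, time stands still between calls to the robot, and variables do not carry over. Pictures are saved under pics/ and viewed, at most 14 in all, crops included, and the job is handed in when it is done.

```bash
ls; mkdir -p pics; python3 - <<'E'
from plant import bot
import cv2,numpy as np
for n in("scene","top"):
    im=bot.snapshot(n); cv2.imwrite(f"pics/{n}0.png",im[:,:,::-1])
    p=bot.camera_params(n); print(n,np.round(p["K"],1).tolist(),np.round(p["R"],3).tolist(),np.round(p["t"],3))
s=bot.sense(); print(s)
E
```

```text
pics
scene [[399.2, 0.0, 322.0], [0.0, 399.2, 194.3], [0.0, 0.0, 1.0]] [[0.21, 0.978, 0.003], [0.917, -0.196, -0.348], [-0.34, 0.075, -0.937]] [-0.142 -0.471  1.304]
top [[483.7, 0.0, 312.5], [0.0, 483.7, 202.0], [0.0, 0.0, 1.0]] [[-0.003, -1.0, -0.004], [-0.988, 0.003, -0.156], [0.156, 0.004, -0.988]] [0.056 0.581 1.057]
{'t': 0.1, 'qpos': array([ 1.15420728,  0.38379038,  0.04386204,  1.5994414 , -0.01793137,
        1.16119848, -0.04991148]), 'qvel': array([-0.0008279 , -0.0014869 ,  0.00066933, -0.00383962,  0.0007742 ,
        0.00074296,  0.00012623]), 'tau': array([ 2.67106152e-03, -4.34727323e+01,  1.02924809e+00, -2.50453842e+01,
        1.08873064e-02,  5.53169637e-03,  1.76572280e-05]), 'tool_pos': array([ 0.20345518, -0.61646692,  0.24697779]), 'tcp_rot': array([[ 9.49605605e-01,  3.13446068e-01, -8.70540584e-04],
       [ 3.13447258e-01, -9.49602863e-01,  2.28448922e-03],
       [-1.10603668e-04, -2.44223232e-03, -9.99997012e-01]]), 'wrist_force': array([-0.48471716, -0.16777066, -0.30534319]), 'ft_torque': array([-0.0144233 , -0.05023058,  0.01863845]), 'finger_force': 0.0, 'grip_width': 0.9990469069903031}
```

View pics/scene0.png

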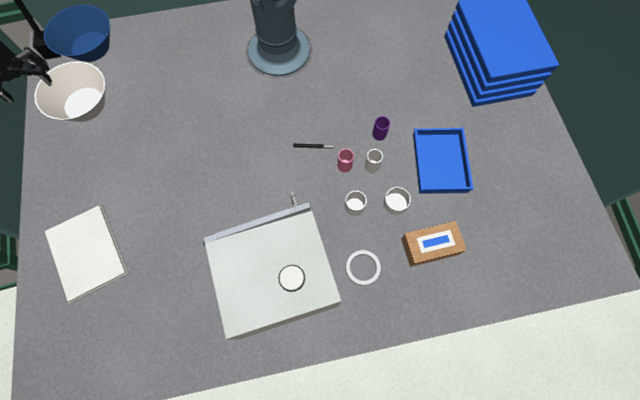

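View pics/top0.png

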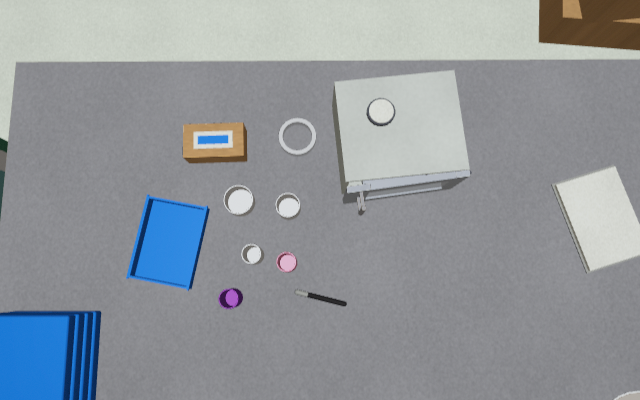

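The scene shows three open white cups in the top view at about (238,200), (288,205) and (251,254). The pink (287,262) and purple (231,298) cups are look-alikes. There is also a white disc on the cabinet roof at (381,112), and the open blue basket is at (168,242). I'll measure these and confirm in one crop.

```bash
cat > h.py <<'E'
from plant import bot
import cv2,numpy as np
def cam(n):
    p=bot.camera_params(n); return [np.array(p[k]) for k in("K","R","t")]
def unproj(n,uv,z):
    K,R,t=cam(n); uv=np.atleast_2d(uv).astype(float)
    d=(np.linalg.inv(K)@np.c_[uv,np.ones(len(uv))].T).T@R   # world rays
    c=-R.T@t; return c+d*((z-c[2])/d[:,2])[:,None]
def proj(n,X):
    K,R,t=cam(n); q=(np.atleast_2d(X)@R.T+t)@K.T; return q[:,:2]/q[:,2:]
def snap(n,name=None,box=None,s=1):
    im=bot.snapshot(n)[:,:,::-1].copy()
    if name:
        o=im if box is None else im[box[1]:box[3],box[0]:box[2]]
        cv2.imwrite(f"pics/{name}.png",cv2.resize(o,None,fx=s,fy=s,interpolation=cv2.INTER_CUBIC))
    return im
E
python3 - <<'E'
from h import *
snap("top","crop1",(120,70,480,330),2.2); snap("scene")
Q=["cup_a","canister_0","door","door_handle","basket_floor","tape","marker","glove_box"]
for n in("top","scene"):
    for q in Q:
        for r in bot.trace(n,q)[:6]:
            m=r["pixels"]; ys,xs=np.nonzero(m)
            c=max(cv2.findContours(m.astype(np.uint8),cv2.RETR_EXTERNAL,cv2.CHAIN_APPROX_NONE)[0],key=len)
            print(n,q,round(r["conf"],2),np.round(r["at"]),m.sum(),[xs.min(),ys.min(),xs.max(),ys.max()])
E
```

```text
top cup_a 0.9 [288. 261.] 296 [np.int64(277), np.int64(252), np.int64(296), np.int64(270)]
top cup_a 0.81 [290. 206.] 519 [np.int64(276), np.int64(193), np.int64(300), np.int64(218)]
top cup_a 0.8 [226. 297.] 412 [np.int64(218), np.int64(288), np.int64(242), np.int64(308)]
top cup_a 0.75 [238. 201.] 732 [np.int64(225), np.int64(185), np.int64(254), np.int64(215)]
top cup_a 0.75 [252. 255.] 330 [np.int64(242), np.int64(244), np.int64(262), np.int64(262)]
top door 0.86 [398. 187.] 2214 [np.int64(343), np.int64(170), np.int64(469), np.int64(213)]
top door_handle 0.71 [399. 186.] 2334 [np.int64(343), np.int64(169), np.int64(471), np.int64(214)]
top basket_floor 0.7 [169. 243.] 5536 [np.int64(127), np.int64(195), np.int64(209), np.int64(289)]
top basket_floor 0.38 [321. 297.] 280 [np.int64(295), np.int64(289), np.int64(345), np.int64(305)]
top tape 0.94 [294. 123.] 587 [np.int64(279), np.int64(118), np.int64(315), np.int64(155)]
top tape 0.32 [215. 145.] 2482 [np.int64(182), np.int64(122), np.int64(246), np.int64(162)]
top marker 0.65 [252. 254.] 374 [np.int64(241), np.int64(244), np.int6
[... 656 characters left out ...]
nt64(353), np.int64(172)]
scene door 0.79 [269. 219.] 930 [np.int64(204), np.int64(192), np.int64(310), np.int64(244)]
scene door_handle 0.86 [268. 218.] 892 [np.int64(204), np.int64(192), np.int64(310), np.int64(244)]
scene basket_floor 0.9 [442. 160.] 3543 [np.int64(413), np.int64(127), np.int64(474), np.int64(193)]
scene tape 0.69 [366. 257.] 486 [np.int64(346), np.int64(250), np.int64(380), np.int64(285)]
scene tape 0.42 [433. 242.] 2028 [np.int64(402), np.int64(221), np.int64(467), np.int64(266)]
scene marker 0.51 [312. 145.] 173 [np.int64(293), np.int64(144), np.int64(334), np.int64(148)]
scene glove_box 0.73 [433. 243.] 1961 [np.int64(402), np.int64(221), np.int64(466), np.int64(266)]
```

View pics/crop1.png

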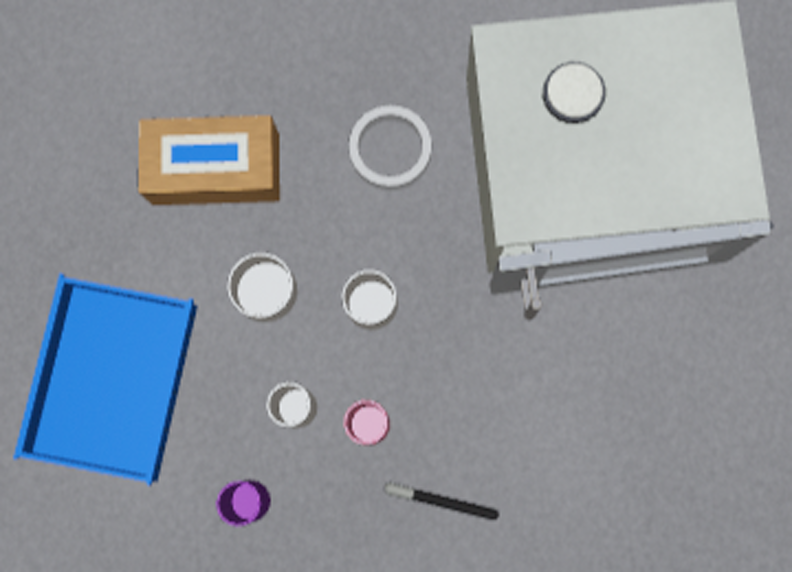

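Three cups are white and open: (238,200), the widest, is a; (288,205) is b; (251,254), the smallest, is c. Pink and purple are look-alikes, and the roof disc at (381,112) is solid. Next I'll work out the geometry.

```bash
cat >> h.py <<'E'
from scipy.optimize import minimize
DIM=dict(a=(.034,.045),b=(.028,.058),c=(.022,.071),can=(.020,.090),d=(.016,.084))
def hullmask(n,x,y,r,h,z0=0):
    a=np.linspace(0,2*np.pi,40); S=8
    P=np.r_[[(x+r*np.cos(i),y+r*np.sin(i),z) for z in(z0,z0+h) for i in a]]
    m=np.zeros((400,640),np.uint8)
    cv2.fillConvexPoly(m,cv2.convexHull(np.round(proj(n,P)*S).astype(np.int32)),1,shift=3); return m>0
def fitcyl(masks,r,h,z0=0):
    """masks: {cam:mask}; returns xy, mean IoU"""
    n=next(iter(masks)); ys,xs=np.nonzero(masks[n]); x0=unproj(n,[xs.mean(),ys.mean()],z0+h/2)[0,:2]
    def f(p): return -np.mean([(lambda k,m:(k&m).sum()/(k|m).sum())(hullmask(n,p[0],p[1],r,h,z0),m) for n,m in masks.items()])
    s=minimize(f,x0,method="Nelder-Mead",options=dict(initial_simplex=[x0,x0+[.006,0],x0+[0,.006]],xatol=2e-4))
    return s.x,-s.fun
def tr(n,q,at=None,tol=15):
    L=bot.trace(n,q)
    if at is not None: L=[r for r in L if np.hypot(*(np.array(r["at"])-at))<tol]
    return L[0]["pixels"] if L else None
E
python3 - <<'E'
from h import *
print("tips",bot.tips_ahead)
for n in("top","scene"):
    K,R,t=cam(n); print(n,"at",-R.T@t)
T=bot.trace("top","cup_a"); S=bot.trace("scene","cup_a")
for q,p in dict(a=(238,200),b=(288,205),c=(251,254)).items():
    ms={"top":next((r["pixels"] for r in T if np.hypot(*(np.array(r["at"])-p))<12),None)}
    x=unproj("top",p,DIM[q][1]/2)[0]; ps=proj("scene",x)[0]
    ms["scene"]=next((r["pixels"] for r in S if np.hypot(*(np.array(r["at"])-ps))<12),None)
    ms={k:v for k,v in ms.items() if v is not None}
    for k in ms: print(q,k,[(t,*np.round(fitcyl({k:ms[k]},*DIM[t])[0],4),round(fitcyl({k:ms[k]},*DIM[t])[1],3)) for t in "abcd"][:4] )
    print(q,"both",fitcyl(ms,*DIM[q]))
k={"rl":(334.5,82.3),"rr":(454.5,70.9),"fr":(469.5,170.9),"fl":(347.5,183.5)}
W={a:unproj("top",b,.15)[0] for a,b in k.items()}
print({a:np.round(b,3) for a,b in W.items()})
k2={"rl":(340,299),"rr":(227,338),"fr":(206,239),"fl":(308,206)}
print({a:np.round(unproj("scene",b,.15)[0],3) for a,b in k2.items()})
for n,p in(("top",(360,197)),("scene",(292,194))): print("handle top?",unproj(n,p,.148)[0], )
B=tr("top","basket_floor").astype(np.uint8); c=max(cv2.findContours(B,0,2)[0],key=len)
r=cv2.boxPoints(cv2.minAreaRect(c)); print("basket",np.round(unproj("top",r,.035),3).tolist(),np.round(unproj("top",r,.035).mean(0),3))
E
```

```text
tips 0.017
top at [0.40983666 0.04948544 1.13480391]
scene at [ 0.90512831 -0.05144149  1.05853253]
a top [('a', np.float64(0.589), np.float64(0.2242), np.float64(0.888)), ('b', np.float64(0.5868), np.float64(0.2232), np.float64(0.866)), ('c', np.float64(0.5921), np.float64(0.2247), np.float64(0.631)), ('d', np.float64(0.5937), np.float64(0.2219), np.float64(0.418))]
a scene [('a', np.float64(0.5912), np.float64(0.2279), np.float64(0.922)), ('b', np.float64(0.5942), np.float64(0.2281), np.float64(0.872)), ('c', np.float64(0.5964), np.float64(0.2286), np.float64(0.666)), ('d', np.float64(0.6047), np.float64(0.2328), np.float64(0.476))]
a both (array([0.59063772, 0.22733939]), np.float64(0.8918163415531837))
b top [('a', np.float64(0.5769), np.float64(0.1112), np.float64(0.657)), ('b', np.float64(0.5756), np.float64(0.1105), np.float64(0.884)), ('c', np.float64(0.5731), np.float64(0.1132), np.float64(0.813)), ('d', np.float64(0.5751), np.float64(0.1115), np.float64(0.518))]
b scene [('a', np.float64(0.579), np.float64(0.1144), np.float64(0.727)), ('b', np.float64(0.5781), np.float64(0.
[... 674 characters left out ...]
oat64(0.1927), np.float64(0.891)), ('d', np.float64(0.4698), np.float64(0.1937), np.float64(0.834))]
c both (array([0.46576013, 0.1925172 ]), np.float64(0.8393401983218917))
{'rl': array([0.825, 0.006, 0.15 ]), 'rr': array([ 0.849, -0.253,  0.15 ]), 'fr': array([ 0.629, -0.273,  0.15 ]), 'fl': array([ 0.604, -0.019,  0.15 ])}
{'rl': array([0.825, 0.009, 0.15 ]), 'rr': array([ 0.854, -0.246,  0.15 ]), 'fr': array([ 0.628, -0.266,  0.15 ]), 'fl': array([ 0.598, -0.018,  0.15 ])}
handle top? [ 0.57551225 -0.04466612  0.148     ]
handle top? [ 0.55877733 -0.04941643  0.148     ]
basket [[0.414, 0.474, 0.035], [0.61, 0.441, 0.035], [0.575, 0.289, 0.035], [0.381, 0.326, 0.035]] [0.495 0.383 0.035]
```

```bash
python3 - <<'E'
from h import *
im=cv2.imread("pics/top0.png"); cv2.imwrite("pics/doortop.png",cv2.resize(im[55:225,325:485],None,fx=4.6,fy=3.5,interpolation=cv2.INTER_CUBIC))
E
```

```text
(no output)
```

View pics/doortop.png

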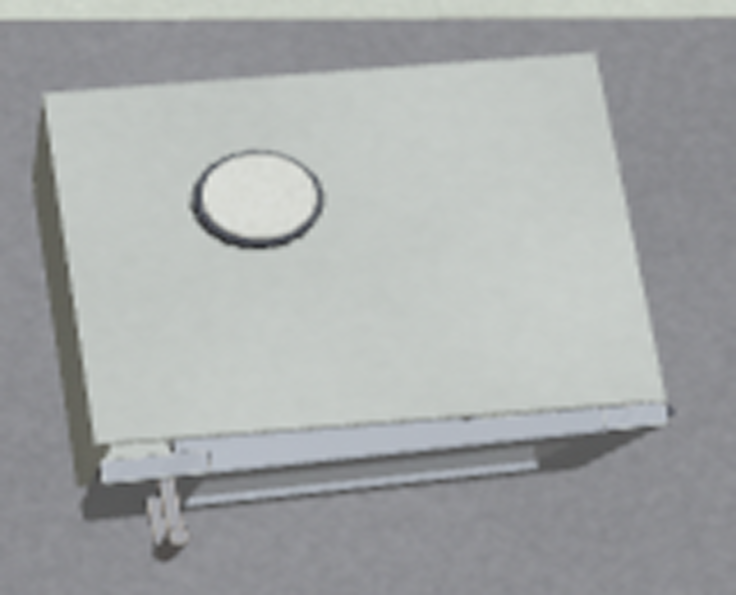

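```bash
cat >> h.py <<'E'
HINGE=np.array([.6285,-.2695]); YAW=.100
def doorpt(ang,x,y,z):
    """point in door axes (x into cabinet from inner face, y from hinge) -> world"""
    a=YAW+ang; n=np.array([np.cos(a),np.sin(a)]); e=np.array([-np.sin(a),np.cos(a)])
    return np.array([*(HINGE+x*n+y*e),z])
E
python3 - <<'E'
from h import *
out=[]
for n,(x0,y0) in dict(top=(325,150),scene=(195,180)).items():
    im=cv2.imread(f"pics/{n}0.png"); f=5; c=cv2.resize(im[y0:y0+60,x0:x0+155],None,fx=f,fy=f,interpolation=cv2.INTER_CUBIC)
    for ang,col in((0,(0,0,255)),(.05,(0,255,0))):
        for P in([(-.049,.23,.062),(-.049,.23,.148)],[(0,0,.15),(0,.26,.15)],[(-.014,0,.15),(-.014,.26,.15)]):
            q=(proj(n,[doorpt(ang,*p) for p in P])-[x0,y0]+.5)*f
            cv2.line(c,*[tuple(int(v) for v in a) for a in q],col,1)
    out.append(c)
cv2.imwrite("pics/ov1.png",np.vstack(out))
E
```

```text
(no output)
```

View pics/ov1.png

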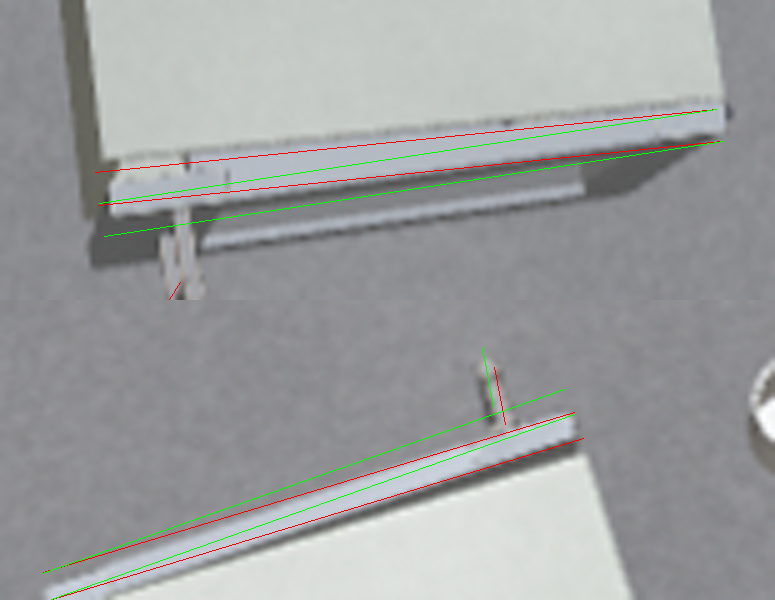

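The overlay shows the shut-door model (red) slightly off: the hinge should sit about 5 mm further in, at (0.634,-0.272), and the door is ajar by about 0.035 rad. The handle is then near (0.555,-0.051). I'll plan the approach from there.

```bash
sed -i 's/^HINGE=.*/HINGE=np.array([.634,-.272]); YAW=.100/' h.py; cat >> h.py <<'E'
def rows(wps,st=None):
    """world waypoints (x,y,z,angle deg of tool y or None) -> rows, from the present pose (or st=(pos,ang))"""
    s=bot.sense(); p=np.array(s["tool_pos"]); R=np.array(s["tcp_rot"]); a0=np.degrees(np.arctan2(R[1,1],R[0,1]))
    if st is not None: p=np.array(st[0],float); a0=st[1]
    c,si=np.cos(np.radians(a0)),np.sin(np.radians(a0))
    M=np.array([[-si,c,0],[c,si,0],[0,0,-1]]).T   # columns x,y,z: x = y cross z
    o=[]
    for w in wps:
        d=M.T@(np.array(w[:3])-p)/.2; tw=0 if w[3] is None else -((w[3]-a0+180)%360-180)/45
        o.append(" ".join(f"{v:.3f}".rstrip("0").rstrip(".") for v in [*d,tw]))
    print("from",np.round(p,3),round(a0,1)); print("; ".join(o))
E
python3 - <<'E'
from h import *
s=bot.sense(); print(np.round(s["tcp_rot"],3)[:,0])
rows([(.37,-.45,.25,-77)]); 
rows([(.5545,-.0507,.25,-82.3)],((.37,-.45,.25),-77))
E
```

```text
[0.95  0.313 0.   ]
from [ 0.204 -0.617  0.248] -71.7
1.051 -0.533 -0.009 0.117
from [ 0.37 -0.45  0.25] -77
1.348 -1.738 0 0.118
```

```bash

python3 -m handwheel '0.25 -0.2 0 0; 0.5 -0.42 0 0; 0.75 -0.63 0 0; 0.85 -0.71 0 0' 1
python3 -m handwheel '0.25 -0.2 0 0; 0.5 -0.42 0 0; 0.75 -0.63 0 0; 0.85 -0.71 0 0'
python3 -m handwheel '0.25 -0.2 0 0.1; 0.5 -0.42 0 0.2; 0.75 -0.63 0 0.235; 0.85 -0.71 0 0.235; 0.85 -0.71 0 0.235; 0.85 -0.71 0 0.235'
python3 - <<'E'
from h import *
rows([(.5545,-.0507,.125,-82.3)])
E
```

```text
t: 1.65
tool_pos: [0.3232, -0.4254, 0.2485]
tcp_rot: [[0.948, 0.318, 0.001], [0.318, -0.948, 0.001], [0.001, -0.0, -1.0]]
wrist_force: [-0.2, 0.3, 0.6]
grip_width: 1.002
finger_force: 0.0
t: 2.15
tool_pos: [0.4396, -0.237, 0.2488]
tcp_rot: [[0.948, 0.319, 0.001], [0.319, -0.948, 0.0], [0.002, 0.0, -1.0]]
wrist_force: [0.5, -1.3, 0.1]
grip_width: 1.001
finger_force: 0.0
t: 2.9
tool_pos: [0.5541, -0.0539, 0.2481]
tcp_rot: [[0.991, 0.133, -0.001], [0.133, -0.991, -0.001], [-0.001, 0.001, -1.0]]
wrist_force: [0.1, -0.6, -0.3]
grip_width: 1.003
finger_force: 0.0
from [ 0.554 -0.054  0.248] -82.4
0.004 -0.016 0.615 -0.001
```

```bash

python3 -m handwheel '0 -0.016 0.2 0; 0 -0.016 0.4 0; 0 -0.016 0.55 0; 0 -0.016 0.615 0; 0 -0.016 0.615 0'
python3 -m handwheel '0 0 0 0; 0 0 0 0; 0 0 0 0; 0 0 0 0; 0 0 0 0; 0 0 0 0; 0 0 0 0; 0 0 0 0' -1
python3 - <<'E'
from h import *
snap("top","grip1",(310,140,480,260),3)
for a in (.035,):
  print(doorpt(a,-.049,.23,.125))
# arc waypoints every 5 deg of door, first 40 deg
s=bot.sense(); P=s["tool_pos"]
v=P[:2]-HINGE; print(np.hypot(*v),"angle",np.arctan2(v[1],v[0])-YAW-np.arctan2(.23,-.049))
w=[]
for k in range(1,9):
    t=np.radians(5*k); c,si=np.cos(t),np.sin(t); w.append((*(HINGE+[c*v[0]-si*v[1],si*v[0]+c*v[1]]),P[2],-82.4+5*k))
rows(w)
E
```

```text
t: 3.52
tool_pos: [0.5533, -0.0511, 0.1248]
tcp_rot: [[0.991, 0.132, -0.002], [0.132, -0.991, -0.0], [-0.002, 0.0, -1.0]]
wrist_force: [0.6, -0.3, 0.5]
grip_width: 0.999
finger_force: 0.0
t: 4.53
tool_pos: [0.5545, -0.0496, 0.1258]
tcp_rot: [[0.991, 0.134, 0.001], [0.134, -0.991, -0.0], [0.001, 0.0, -1.0]]
wrist_force: [-1.1, -0.4, 4.4]
grip_width: 0.105
finger_force: 58.6
[ 0.55449006 -0.05068762  0.125     ]
0.2361218829583137 angle 0.033259623269702
from [ 0.555 -0.05   0.126] -82.3
-0.1 0.026 0 -0.109; -0.197 0.06 0 -0.22; -0.291 0.103 0 -0.331; -0.38 0.153 0 -0.442; -0.465 0.212 0 -0.554; -0.545 0.277 0 -0.665; -0.618 0.349 0 -0.776; -0.685 0.428 0 -0.887
```

View pics/grip1.png

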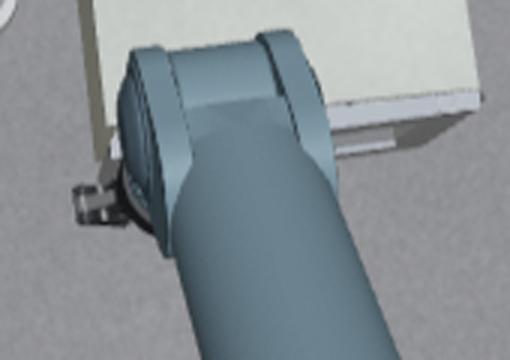

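The gripper holds the handle bar: opening 0.105 is about 9 mm, with 58 N on the pads. Next comes the first 40° of the arc.

```bash

python3 -m handwheel '-0.1 0.026 0 -0.11; -0.197 0.06 0 -0.22; -0.291 0.103 0 -0.33; -0.38 0.153 0 -0.44; -0.465 0.212 0 -0.555; -0.545 0.277 0 -0.665; -0.618 0.349 0 -0.775; -0.685 0.428 0 -0.887'
python3 - <<'E'
from h import *
P=bot.sense()["tool_pos"]; v=P[:2]-HINGE; print(np.hypot(*v),"angle",np.arctan2(v[1],v[0])-YAW-np.arctan2(.23,-.049))
E
```

```text
t: 5.58
tool_pos: [0.4309, -0.1536, 0.1258]
tcp_rot: [[0.672, 0.741, 0.004], [0.741, -0.672, -0.001], [0.002, 0.003, -1.0]]
wrist_force: [3.9, -0.3, 0.2]
grip_width: 0.106
finger_force: 60.4
0.2350442703915335 angle 0.7330486002624119
```

```bash

python3 -m handwheel '-0.1 0.026 0 -0.11; -0.197 0.06 0 -0.22; -0.291 0.103 0 -0.33; -0.38 0.153 0 -0.44; -0.465 0.212 0 -0.555; -0.545 0.277 0 -0.665; -0.618 0.349 0 -0.775; -0.685 0.428 0 -0.887'
python3 -m handwheel '-0.1 0.026 0 -0.11; -0.197 0.06 0 -0.22; -0.291 0.103 0 -0.33; -0.38 0.153 0 -0.44; -0.38 0.153 0 -0.44'
python3 - <<'E'
from h import *
s=bot.sense();P=s["tool_pos"]; v=P[:2]-HINGE; print(np.hypot(*v),"angle",np.arctan2(v[1],v[0])-YAW-np.arctan2(.23,-.049)+2*np.pi,s["qpos"])
E
```

```text
t: 6.58
tool_pos: [0.4033, -0.3118, 0.1258]
tcp_rot: [[0.039, 0.999, 0.005], [0.999, -0.039, -0.0], [-0.0, 0.005, -1.0]]
wrist_force: [5.2, 1.3, 1.4]
grip_width: 0.109
finger_force: 60.7
t: 7.2
tool_pos: [0.4315, -0.389, 0.1258]
tcp_rot: [[-0.299, 0.954, 0.006], [0.954, 0.299, 0.0], [-0.002, 0.006, -1.0]]
wrist_force: [3.1, 3.0, 4.3]
grip_width: 0.108
finger_force: 61.1
0.23385500296010336 angle 1.7849661955932277 [ 1.04740881  0.43443024 -0.46148129  1.84987413  0.23561798  0.90675223
  0.78110309]
```

```bash

python3 -m handwheel '0 0 0 0; 0 0 0 0; 0 0 0 0; 0 0 -0.2 0; 0 0 -0.45 0; 0 0 -0.7 0; -0.1 -0.3 -0.7 0; -0.2 -0.5 -0.7 0' 1
python3 - <<'E'
from h import *
snap("top","open1",(220,90,540,330),2.4); snap("scene")
for n in("top","scene"):
    for r in bot.trace(n,"canister_0")[:4]:
        print(n,round(r["conf"],2),np.round(r["at"]),r["pixels"].sum(),np.round(fitcyl({n:r["pixels"]},.02,.09,.019),4))
    for r in bot.trace(n,"cup_a")[:6]: print(n,"cup",round(r["conf"],2),np.round(r["at"]))
E
```

```text
t: 8.2
tool_pos: [0.3421, -0.4584, 0.2664]
tcp_rot: [[-0.297, 0.955, -0.001], [0.955, 0.297, -0.003], [-0.002, -0.001, -1.0]]
wrist_force: [1.1, 0.0, -0.1]
grip_width: 0.998
finger_force: 0.0Traceback (most recent call last):
  File "<stdin>", line 5, in <module>
    return _wrapfunc(a, 'round', decimals=decimals, out=out)
    return _wrapit(obj, method, *args, **kwds)
    conv = _array_converter(obj)
ValueError: setting an array element with a sequence. The requested array has an inhomogeneous shape after 1 dimensions. The detected shape was (2,) + inhomogeneous part.
```

View pics/open1.png

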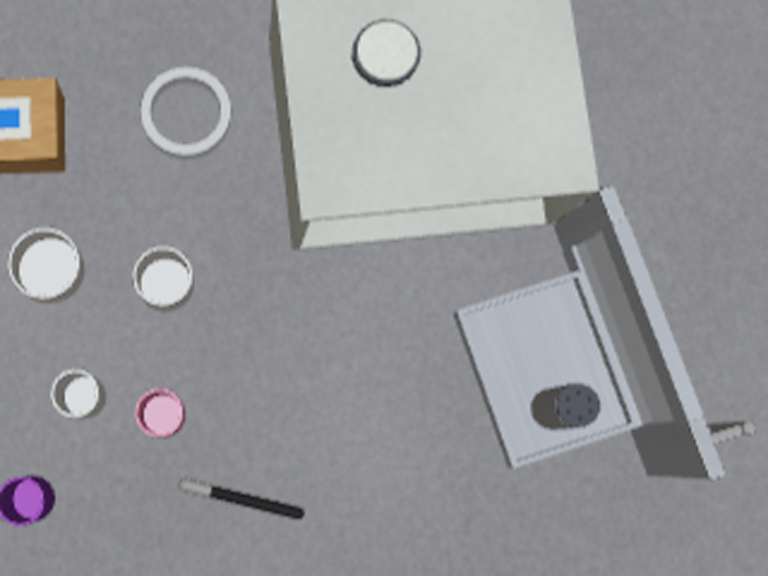

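The door is wide open. The rack holds one canister, with its dark lid at crop (577,404), i.e. full-image pixel (460,258), and its shadow to the left. I'll measure the canister, the rack and the door angle.

```bash
python3 - <<'E'
from h import *
f=lambda u,v:(220+u/2.4-.3,90+v/2.4-.3)
print("lid top view",unproj("top",f(577,404),.109)[0])
rc=unproj("top",[f(458,312),f(578,272),f(638,420),f(512,465)],.034); print("rack",np.round(rc,3).tolist(),rc.mean(0))
d=unproj("top",[f(603,192),f(712,476)],.15); print("door inner top edge",np.round(d,3).tolist(),np.hypot(*(d[1]-d[0])[:2]))
v=d[1]-d[0]; print("angle",np.arctan2(-v[0],v[1])-YAW)
for a in(1.74,1.78,1.82): print(a,"model rack centre",doorpt(a,.064,.132,.019),"ends",doorpt(a,0,0,.15),doorpt(a,0,.26,.15))
for n in("top","scene"):
    for r in bot.trace(n,"canister_0")[:4]:
        x,q=fitcyl({n:r["pixels"]},.02,.09,.019); print(n,round(r["conf"],2),np.round(r["at"]),r["pixels"].sum(),x,q)
    for r in bot.trace(n,"cup_a")[:6]: print(n,"cup",round(r["conf"],2),np.round(r["at"]))
E
```

```text
lid top view [ 0.45102283 -0.25672667  0.109     ]
rack [[0.542, -0.17, 0.034], [0.58, -0.286, 0.034], [0.439, -0.336, 0.034], [0.398, -0.216, 0.034]] [ 0.48945996 -0.25194637  0.034     ]
door inner top edge [[0.632, -0.276, 0.15], [0.389, -0.354, 0.15]] 0.25471054287323386
angle 1.7809309196706486
1.74 model rack centre [ 0.48973256 -0.24541232  0.019     ] ends [ 0.634 -0.272  0.15 ] [ 0.38336442 -0.34115061  0.15      ]
1.78 model rack centre [ 0.48878473 -0.25120275  0.019     ] ends [ 0.634 -0.272  0.15 ] [ 0.38633019 -0.35111804  0.15      ]
1.82 model rack centre [ 0.48806922 -0.25702644  0.019     ] ends [ 0.634 -0.272  0.15 ] [ 0.38969218 -0.36095891  0.15      ]
top 0.83 [458. 260.] 442 [ 0.45191666 -0.25862978] 0.8549323017408124
top cup 0.98 [289. 208.]
top cup 0.92 [228. 297.]
top cup 0.88 [240. 197.]
top cup 0.8 [252. 253.]
scene cup 0.81 [382. 129.]
scene cup 0.78 [357. 203.]
scene cup 0.76 [399. 200.]
scene cup 0.71 [345. 158.]
scene cup 0.63 [375. 160.]
```

```bash
python3 - <<'E'
from h import *
rows([(.452,-.256,.266,17.5)]); rows([(.452,-.256,.083,17.5)],((.452,-.256,.266),17.5))
E
```

```text
from [ 0.346 -0.455  0.265] 17.5
0.792 0.807 -0.004 -0
from [ 0.452 -0.256  0.266] 17.5
0 0 0.915 -0
```

```bash

python3 -m handwheel '0.2 0.2 0 0; 0.4 0.4 0 0; 0.6 0.6 0 0; 0.79 0.807 0 0; 0.79 0.807 0 0; 0.79 0.807 0 0'
python3 - <<'E'
from h import *
rows([(.452,-.256,.083,17.5)])
E
```

```text
t: 9.3
tool_pos: [0.4518, -0.2571, 0.2653]
tcp_rot: [[-0.301, 0.954, -0.0], [0.954, 0.301, -0.0], [-0.0, -0.0, -1.0]]
wrist_force: [0.5, 0.3, -0.2]
grip_width: 0.999
finger_force: 0.0
from [ 0.452 -0.257  0.265] 17.5
0.005 0.002 0.911 0
```

```bash

python3 -m handwheel '0 0 0.25 0; 0 0 0.5 0; 0 0 0.7 0; 0 0 0.85 0; 0 0 0.911 0; 0 0 0.911 0'
python3 -m handwheel '0 0 0 0; 0 0 0 0; 0 0 0 0; 0 0 0 0; 0 0 0 0; 0 0 0 0; 0 0 0 0' -1
python3 -m handwheel '0 0 -0.05 0; 0 0 -0.15 0; 0 0 -0.35 0; 0 0 -0.55 0; 0 0 -0.75 0; 0 0 -0.911 0; 0 0 -0.911 0'
```

```text
t: 10.05
tool_pos: [0.4506, -0.2588, 0.0826]
tcp_rot: [[-0.296, 0.955, -0.001], [0.955, 0.296, 0.001], [0.001, -0.001, -1.0]]
wrist_force: [0.8, 0.0, -0.1]
grip_width: 0.998
finger_force: 0.0
t: 10.92
tool_pos: [0.4525, -0.2586, 0.0844]
tcp_rot: [[-0.298, 0.955, 0.002], [0.955, 0.298, -0.001], [-0.002, 0.001, -1.0]]
wrist_force: [-0.1, 0.5, 6.3]
grip_width: 0.45
finger_force: 60.1
t: 11.8
tool_pos: [0.4535, -0.2587, 0.2694]
tcp_rot: [[-0.298, 0.955, 0.006], [0.955, 0.298, -0.005], [-0.006, 0.005, -1.0]]
wrist_force: [-0.2, 0.6, -0.8]
grip_width: 0.454
finger_force: 60.5
```

```bash

python3 -m handwheel '0.15 0.06 0 0; 0.4 0.15 0 0; 0.65 0.25 0 0; 0.9 0.35 0 0; 0.99 0.39 0 0'
python3 -m handwheel '0.2 0.08 0 0; 0.45 0.18 0 0; 0.7 0.28 0 0; 0.9 0.35 0 0; 0.99 0.39 0 0'
python3 -m handwheel '0.2 0.08 0 0; 0.45 0.18 0 0; 0.7 0.28 0 0; 0.9 0.35 0 0; 0.99 0.39 0 0; 0.99 0.39 0 0; 0.99 0.39 0 0'
python3 - <<'E'
from h import *
rows([(.495,.384,.073,None)]); print(bot.sense()["qpos"].round(2))
for n in("top","scene"):
    snap(n)
    B=tr(n,"basket_floor")
    if B is not None:
        c=max(cv2.findContours(B.astype(np.uint8),0,2)[0],key=len); r=cv2.boxPoints(cv2.minAreaRect(c)); print(n,np.round(unproj(n,r,.03).mean(0),3),B.sum())
E
```

```text
t: 12.42
tool_pos: [0.4657, -0.0411, 0.2644]
tcp_rot: [[-0.304, 0.953, -0.002], [0.953, 0.304, 0.001], [0.001, -0.002, -1.0]]
wrist_force: [0.3, 0.1, -1.3]
grip_width: 0.456
finger_force: 60.5
t: 13.05
tool_pos: [0.4805, 0.1698, 0.2645]
tcp_rot: [[-0.303, 0.953, -0.002], [0.953, 0.303, 0.001], [0.002, -0.002, -1.0]]
wrist_force: [-0.4, -1.1, -1.1]
grip_width: 0.455
finger_force: 60.5
t: 13.92
tool_pos: [0.4978, 0.377, 0.2642]
tcp_rot: [[-0.297, 0.955, -0.001], [0.955, 0.297, -0.002], [-0.002, -0.002, -1.0]]
wrist_force: [0.7, -0.5, -1.2]
grip_width: 0.455
finger_force: 60.6
from [0.498 0.377 0.264] 17.3
0.038 -0.003 0.956 0
[-0.01  0.48 -0.93  1.61  0.4   1.26 -0.71]
top [0.517 0.379 0.03 ] 3237
scene [0.502 0.39  0.03 ] 3311
```

```bash

python3 -m handwheel '0.03 0 0.25 0; 0.03 0 0.5 0; 0.03 0 0.7 0; 0.03 0 0.85 0; 0.03 0 0.93 0; 0.03 0 0.965 0; 0.03 0 0.965 0; 0.03 0 0.965 0'

```

```text
t: 15.12
tool_pos: [0.4969, 0.3853, 0.0738]
tcp_rot: [[-0.298, 0.955, 0.002], [0.955, 0.298, 0.002], [0.001, 0.002, -1.0]]
wrist_force: [0.7, 0.0, -1.6]
grip_width: 0.451
finger_force: 60.6
```

```bash

python3 -m handwheel '0 0 0.015 0; 0 0 0.015 0'
python3 -m handwheel '0 0 0.03 0; 0 0 0.03 0'
```

```text
t: 15.38
tool_pos: [0.497, 0.3853, 0.0706]
tcp_rot: [[-0.298, 0.955, 0.002], [0.955, 0.298, 0.002], [0.001, 0.002, -1.0]]
wrist_force: [0.9, -1.0, 2.2]
grip_width: 0.448
finger_force: 60.9
t: 15.62
tool_pos: [0.4971, 0.3857, 0.0704]
tcp_rot: [[-0.297, 0.955, 0.003], [0.955, 0.297, -0.002], [-0.003, 0.002, -1.0]]
wrist_force: [-6.7, -8.6, 30.9]
grip_width: 0.453
finger_force: 63.9
```

```bash

python3 -m handwheel '0 0 -0.025 0; 0 0 -0.025 0'
python3 -m handwheel '0 0 0 0; 0 0 0 0; 0 0 0 0; 0 0 -0.2 0; 0 0 -0.5 0; 0 0 -0.75 0; 0 0 -0.95 0; 0 0 -0.95 0' 1
python3 - <<'E'
from h import *
snap("top","bask1",(110,80,350,330),2.4); snap("scene")
T=bot.trace("top","cup_a"); S=bot.trace("scene","cup_a")
for n,L in(("top",T),("scene",S)):
    for r in L: print(n,round(r["conf"],2),np.round(r["at"]),r["pixels"].sum(),[(q,*np.round(fitcyl({n:r["pixels"]},*DIM[q])[0],4),round(fitcyl({n:r["pixels"]},*DIM[q])[1],3)) for q in "abc"])
E
```

```text
t: 15.88
tool_pos: [0.497, 0.3853, 0.0705]
tcp_rot: [[-0.298, 0.955, 0.002], [0.955, 0.298, 0.001], [0.0, 0.003, -1.0]]
wrist_force: [-0.6, -1.8, 10.8]
grip_width: 0.452
finger_force: 61.8
t: 16.88
tool_pos: [0.4975, 0.3867, 0.2626]
tcp_rot: [[-0.298, 0.955, 0.006], [0.955, 0.298, 0.005], [0.003, 0.007, -1.0]]
wrist_force: [0.4, -0.6, 0.1]
grip_width: 1.0
finger_force: 0.0
top 0.92 [292. 205.] 562 [('a', np.float64(0.5767), np.float64(0.1159), np.float64(0.706)), ('b', np.float64(0.5753), np.float64(0.1091), np.float64(0.953)), ('c', np.float64(0.5777), np.float64(0.1108), np.float64(0.746))]
top 0.81 [289. 259.] 310 [('a', np.float64(0.45), np.float64(0.1122), np.float64(0.398)), ('b', np.float64(0.4537), np.float64(0.1105), np.float64(0.558)), ('c', np.float64(0.4479), np.float64(0.1119), np.float64(0.838))]
top 0.81 [233. 294.] 258 [('a', np.float64(0.3791), np.float64(0.2353), np.float64(0.298)), ('b', np.float64(0.3794), np.float64(0.2288), np.float64(0.404)), ('c', np.float64(0.3724), np.float64(0.2335), np.float64(0.573))]
top 0.67 [251. 255.] 386 [('a', np.float64(0.4713), np
[... 366 characters left out ...]
246), np.float64(0.586))]
scene 0.81 [354. 201.] 396 [('a', np.float64(0.5686), np.float64(0.1224), np.float64(0.633)), ('b', np.float64(0.5745), np.float64(0.1155), np.float64(0.803)), ('c', np.float64(0.5776), np.float64(0.1145), np.float64(0.901))]
scene 0.75 [375. 161.] 320 [('a', np.float64(0.4589), np.float64(0.203), np.float64(0.526)), ('b', np.float64(0.4677), np.float64(0.1956), np.float64(0.657)), ('c', np.float64(0.4666), np.float64(0.1914), np.float64(0.851))]
scene 0.63 [381. 128.] 332 [('a', np.float64(0.3605), np.float64(0.2466), np.float64(0.567)), ('b', np.float64(0.3644), np.float64(0.2452), np.float64(0.69)), ('c', np.float64(0.368), np.float64(0.2418), np.float64(0.878))]
```

View pics/bask1.png

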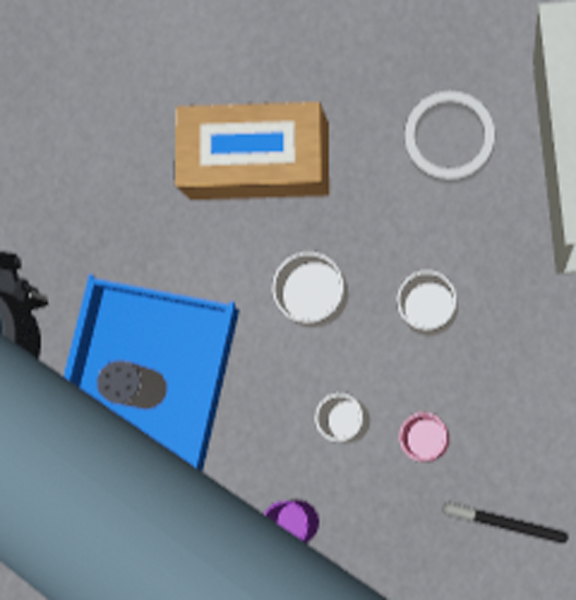

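The canister stands upright in the basket, lid at crop (122,381). Cup a is the wide white cup at crop (309,288), and it and the other cups have not moved. Cup a goes first.

```bash
python3 - <<'E'
from h import *
rows([(.591,.2268,.2,17.5)])
E
```

```text
from [0.496 0.383 0.256] 17.3
-0.889 0.223 0.281 -0.004
```

```bash

python3 -m handwheel '-0.25 0.06 0.05 0; -0.5 0.12 0.12 0; -0.75 0.18 0.2 0; -0.889 0.223 0.28 0; -0.889 0.223 0.28 0; -0.889 0.223 0.28 0; -0.889 0.223 0.28 0'
python3 - <<'E'
from h import *
bot.snapshot("top")
rows([(.591,.2268,.028,17.5)])
E
```

```text
t: 17.95
tool_pos: [0.5903, 0.2316, 0.2034]
tcp_rot: [[-0.303, 0.953, 0.001], [0.953, 0.303, 0.002], [0.002, 0.001, -1.0]]
wrist_force: [0.4, 0.6, 0.0]
grip_width: 0.999
finger_force: 0.0
from [0.59  0.231 0.203] 17.6
-0.022 -0.004 0.877 0.002
```

```bash

python3 -m handwheel '-0.022 0 0.2 0; -0.022 0 0.45 0; -0.022 0 0.65 0; -0.022 0 0.8 0; -0.022 0 0.86 0; -0.022 0 0.875 0; -0.022 0 0.875 0'
python3 -m handwheel '0 0 0 0; 0 0 0 0; 0 0 0 0; 0 0 0 0; 0 0 0 0; 0 0 0 0' -1
python3 -m handwheel '0 0 -0.05 0; 0 0 -0.15 0; 0 0 -0.35 0; 0 0 -0.55 0; 0 0 -0.75 0; 0 0 -0.85 0; 0 0 -0.85 0; 0 0 -0.85 0'
python3 - <<'E'
from h import *
p=doorpt(1.78,.066,.132,.2); print(p)
rows([(*p[:2],.2,17.7)])
E
```

```text
t: 18.88
tool_pos: [0.5939, 0.2247, 0.0287]
tcp_rot: [[-0.298, 0.955, 0.002], [0.955, 0.298, 0.001], [0.0, 0.002, -1.0]]
wrist_force: [0.9, -0.2, -0.4]
grip_width: 0.998
finger_force: 0.0
t: 19.62
tool_pos: [0.5946, 0.2248, 0.0297]
tcp_rot: [[-0.298, 0.955, 0.004], [0.955, 0.298, 0.002], [0.0, 0.004, -1.0]]
wrist_force: [-0.8, 0.2, 6.8]
grip_width: 0.786
finger_force: 67.4
t: 20.62
tool_pos: [0.592, 0.2229, 0.1955]
tcp_rot: [[-0.298, 0.955, -0.003], [0.955, 0.298, -0.001], [-0.001, -0.003, -1.0]]
wrist_force: [0.7, -0.4, -0.7]
grip_width: 0.785
finger_force: 67.1
[ 0.48817613 -0.24929759  0.2       ]
from [0.592 0.223 0.196] 17.3
-2.099 -1.198 -0.022 -0.009
```

```bash

python3 -m handwheel '-0.15 -0.08 0 0; -0.4 -0.22 0 0; -0.6 -0.34 0 0; -0.7 -0.4 0 0'
python3 -m handwheel '-0.2 -0.11 0 0; -0.45 -0.25 0 0; -0.65 -0.37 0 0; -0.7 -0.4 0 0'
python3 -m handwheel '-0.2 -0.11 0 0; -0.45 -0.25 0 0; -0.65 -0.37 0 0; -0.7 -0.4 0 0; -0.7 -0.4 0 0; -0.7 -0.4 0 0'
python3 - <<'E'
from h import *
p=doorpt(1.78,.066,.132,.2); bot.snapshot("top")
rows([(*p[:2],.05,17.7)])
E
```

```text
t: 21.12
tool_pos: [0.5563, 0.0617, 0.1944]
tcp_rot: [[-0.293, 0.956, -0.005], [0.956, 0.293, -0.002], [-0.001, -0.006, -1.0]]
wrist_force: [0.2, 0.4, -0.6]
grip_width: 0.786
finger_force: 67.2
t: 21.62
tool_pos: [0.5209, -0.0962, 0.1948]
tcp_rot: [[-0.291, 0.957, -0.005], [0.957, 0.291, -0.001], [0.001, -0.005, -1.0]]
wrist_force: [0.6, 0.2, -0.2]
grip_width: 0.788
finger_force: 67.2
t: 22.38
tool_pos: [0.4897, -0.2456, 0.197]
tcp_rot: [[-0.302, 0.953, -0.0], [0.953, 0.302, 0.002], [0.002, 0.001, -1.0]]
wrist_force: [0.2, 1.0, -0.7]
grip_width: 0.787
finger_force: 67.2
from [ 0.49  -0.246  0.197] 17.6
-0.015 -0.013 0.736 -0.003
```

```bash

python3 -m handwheel '-0.015 -0.013 0.2 0; -0.015 -0.013 0.4 0; -0.015 -0.013 0.58 0; -0.015 -0.013 0.68 0; -0.015 -0.013 0.72 0; -0.015 -0.013 0.72 0; -0.015 -0.013 0.72 0'
python3 -m handwheel '0 0 0.01 0; 0 0 0.02 0; 0 0 0.02 0'
```

```text
t: 23.3
tool_pos: [0.4886, -0.2527, 0.0547]
tcp_rot: [[-0.298, 0.955, 0.002], [0.955, 0.298, -0.001], [-0.002, 0.002, -1.0]]
wrist_force: [0.7, 0.1, -0.5]
grip_width: 0.787
finger_force: 67.2
t: 23.68
tool_pos: [0.4872, -0.2524, 0.0493]
tcp_rot: [[-0.298, 0.955, -0.0], [0.955, 0.298, -0.0], [0.0, -0.0, -1.0]]
wrist_force: [0.4, -0.6, -1.6]
grip_width: 0.786
finger_force: 67.2
```

```bash

python3 -m handwheel '0 0 0.01 0; 0 0 0.01 0'
python3 -m handwheel '0 0 0.01 0; 0 0 0.01 0'
```

```text
t: 23.92
tool_pos: [0.4874, -0.2525, 0.0486]
tcp_rot: [[-0.298, 0.955, -0.001], [0.955, 0.298, -0.001], [-0.001, -0.001, -1.0]]
wrist_force: [-4.0, 1.1, 9.5]
grip_width: 0.784
finger_force: 68.0
t: 24.18
tool_pos: [0.4875, -0.2525, 0.0485]
tcp_rot: [[-0.298, 0.955, -0.002], [0.955, 0.298, -0.002], [-0.001, -0.003, -1.0]]
wrist_force: [-8.2, 2.1, 21.9]
grip_width: 0.784
finger_force: 69.2
```

```bash

python3 -m handwheel '0 0 -0.015 0; 0 0 -0.015 0'
python3 -m handwheel '0 0 0 0; 0 0 0 0; 0 0 0 0; 0 0 -0.2 0; 0 0 -0.5 0; 0 0 -0.75 0; 0 0 -0.85 0; 0 0 -0.85 0' 1
python3 -m handwheel '0.2 0.12 0 0; 0.45 0.28 0 0; 0.7 0.43 0 0; 0.8 0.485 0 0'
python3 -m handwheel '0.2 0.12 0 0; 0.45 0.28 0 0; 0.7 0.43 0 0; 0.8 0.485 0 0; 0.8 0.485 0 0; 0.8 0.485 0 0'
python3 - <<'E'
from h import *
im=snap("top","racka",(340,160,500,290),4); snap("scene")
for n in("top","scene"):
    for r in bot.trace(n,"cup_a"):
        w=unproj(n,r["at"],.03)[0]; inr=w[1]<-.1
        print(n,round(r["conf"],2),np.round(r["at"]),r["pixels"].sum(),[(q,*np.round(fitcyl({n:r["pixels"]},*DIM[q],.019*inr)[0],4),round(fitcyl({n:r["pixels"]},*DIM[q],.019*inr)[1],3)) for q in ("a" if inr else "abc")])
E
```

```text
t: 24.42
tool_pos: [0.4877, -0.2525, 0.0486]
tcp_rot: [[-0.298, 0.955, 0.001], [0.955, 0.298, -0.0], [-0.001, 0.001, -1.0]]
wrist_force: [-0.8, 0.2, 5.5]
grip_width: 0.788
finger_force: 67.7
t: 25.42
tool_pos: [0.488, -0.2527, 0.2193]
tcp_rot: [[-0.298, 0.955, 0.002], [0.955, 0.298, -0.002], [-0.002, 0.001, -1.0]]
wrist_force: [0.5, 0.4, -0.1]
grip_width: 0.998
finger_force: 0.0
t: 25.92
tool_pos: [0.5309, -0.0654, 0.2158]
tcp_rot: [[-0.304, 0.953, -0.004], [0.953, 0.304, 0.003], [0.004, -0.003, -1.0]]
wrist_force: [-0.3, -0.4, 0.7]
grip_width: 0.998
finger_force: 0.0
t: 26.68
tool_pos: [0.5763, 0.1086, 0.2162]
tcp_rot: [[-0.296, 0.955, -0.004], [0.955, 0.296, -0.002], [-0.001, -0.004, -1.0]]
wrist_force: [0.4, 0.0, -0.2]
grip_width: 0.997
finger_force: 0.0
top 0.84 [251. 256.] 370 [('a', np.float64(0.4736), np.float64(0.1872), np.float64(0.455)), ('b', np.float64(0.4718), np.float64(0.1925), np.float64(0.616)), ('c', np.float64(0.4639), np.float64(0.19), np.float64(0.896))]
top 0.74 [230. 296.] 393 [('a', np.float64(0.3706), np.float64(0.2343), np.float64(0.453)), ('b', np.float64(0
[... 367 characters left out ...]
, np.float64(0.4477), np.float64(0.115), np.float64(0.87))]
scene 0.78 [218. 198.] 597 [('a', np.float64(0.4862), np.float64(-0.2467), np.float64(0.878))]
scene 0.61 [354. 203.] 482 [('a', np.float64(0.5727), np.float64(0.1132), np.float64(0.772)), ('b', np.float64(0.5754), np.float64(0.1142), np.float64(0.972)), ('c', np.float64(0.5769), np.float64(0.1137), np.float64(0.78))]
scene 0.58 [340. 160.] 161 [('a', np.float64(0.4464), np.float64(0.1099), np.float64(0.269)), ('b', np.float64(0.4466), np.float64(0.115), np.float64(0.334)), ('c', np.float64(0.4522), np.float64(0.1082), np.float64(0.434))]
scene 0.25 [202. 202.] 3217 [('a', np.float64(0.5485), np.float64(-0.2895), np.float64(0.224))]
```

View pics/racka.png

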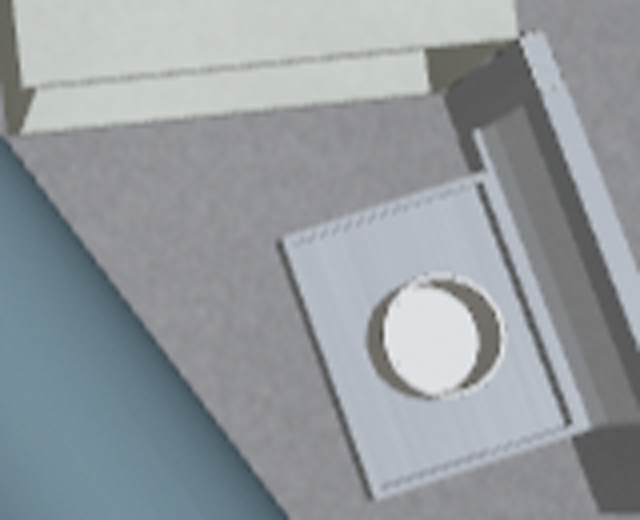

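Cup a stands upright mid-rack, at crop (437,337). Next is cup b.

```bash
python3 - <<'E'
from h import *
rows([(.576,.112,.054,17.5)])
E
```

```text
from [0.577 0.109 0.218] 17.1
0.018 -0.001 0.819 -0.008
```

```bash

python3 -m handwheel '0.018 0 0.2 0; 0.018 0 0.45 0; 0.018 0 0.65 0; 0.018 0 0.78 0; 0.018 0 0.8 0; 0.018 0 0.8 0; 0.018 0 0.8 0'
python3 - <<'E'
from h import *
rows([(.576,.112,.054,17.5)])
E
```

```text
t: 27.75
tool_pos: [0.5776, 0.1146, 0.06]
tcp_rot: [[-0.297, 0.955, 0.003], [0.955, 0.297, 0.001], [-0.0, 0.003, -1.0]]
wrist_force: [0.0, -0.9, -0.2]
grip_width: 1.0
finger_force: 0.0
from [0.578 0.115 0.06 ] 17.3
-0.01 -0.011 0.03 -0.005
```

```bash

python3 -m handwheel '-0.01 -0.01 0.03 0; -0.01 -0.01 0.03 0; -0.01 -0.01 0.03 0'
python3 -m handwheel '0 0 0 0; 0 0 0 0; 0 0 0 0; 0 0 0 0; 0 0 0 0; 0 0 0 0' -1
python3 -m handwheel '0 0 -0.05 0; 0 0 -0.15 0; 0 0 -0.35 0; 0 0 -0.55 0; 0 0 -0.75 0; 0 0 -0.75 0; 0 0 -0.75 0'
python3 - <<'E'
from h import *
rows([(.4867,-.2495,.2,17.5)])
E
```

```text
t: 28.12
tool_pos: [0.5748, 0.1118, 0.0524]
tcp_rot: [[-0.298, 0.955, 0.0], [0.955, 0.298, -0.0], [-0.0, 0.0, -1.0]]
wrist_force: [-0.1, 0.0, 0.2]
grip_width: 1.002
finger_force: 0.0
t: 28.88
tool_pos: [0.5756, 0.1123, 0.0529]
tcp_rot: [[-0.298, 0.955, 0.001], [0.955, 0.298, 0.001], [0.0, 0.002, -1.0]]
wrist_force: [0.7, 1.0, 4.7]
grip_width: 0.623
finger_force: 63.5
t: 29.75
tool_pos: [0.5742, 0.1114, 0.2022]
tcp_rot: [[-0.298, 0.955, -0.001], [0.955, 0.298, -0.001], [-0.001, -0.001, -1.0]]
wrist_force: [-0.3, -0.1, -1.0]
grip_width: 0.621
finger_force: 63.1
from [0.574 0.111 0.202] 17.3
-1.592 -0.955 0.011 -0.004
```

```bash

python3 -m handwheel '-0.2 -0.11 0 0; -0.45 -0.25 0 0; -0.7 -0.4 0 0; -0.8 -0.48 0 0'
python3 -m handwheel '-0.2 -0.11 0 0; -0.45 -0.27 0 0; -0.7 -0.42 0 0; -0.79 -0.475 0 0; -0.79 -0.475 0 0; -0.79 -0.475 0 0'
python3 - <<'E'
from h import *
bot.snapshot("top")
rows([(.4867,-.2495,.126,17.5)])
E
```

```text
t: 30.25
tool_pos: [0.5281, -0.0747, 0.1999]
tcp_rot: [[-0.292, 0.957, -0.005], [0.957, 0.292, -0.001], [0.0, -0.005, -1.0]]
wrist_force: [0.6, 0.9, -1.3]
grip_width: 0.623
finger_force: 63.2
t: 31.0
tool_pos: [0.4877, -0.2454, 0.2018]
tcp_rot: [[-0.301, 0.954, -0.0], [0.954, 0.301, 0.002], [0.002, 0.0, -1.0]]
wrist_force: [0.3, 0.5, -0.2]
grip_width: 0.623
finger_force: 63.1
from [ 0.488 -0.245  0.202] 17.6
-0.019 -0.013 0.38 0.002
```

```bash

python3 -m handwheel '-0.019 -0.013 0.12 0; -0.019 -0.013 0.25 0; -0.019 -0.013 0.36 0; -0.019 -0.013 0.38 0; -0.019 -0.013 0.38 0; -0.019 -0.013 0.38 0'
python3 - <<'E'
from h import *
snap("scene"); 
im=snap("top","nest_b",(400,200,500,290),6)
for n in("top","scene"):
    for r in bot.trace(n,"cup_a"):
        w=unproj(n,r["at"],.1)[0]
        if w[1]<-.15: print(n,round(r["conf"],2),np.round(r["at"]),r["pixels"].sum(),w)
rows([(.4867,-.2495,.09,17.5)])
E
```

```text
t: 31.8
tool_pos: [0.4869, -0.2531, 0.1274]
tcp_rot: [[-0.298, 0.955, 0.002], [0.955, 0.298, -0.001], [-0.002, 0.002, -1.0]]
wrist_force: [-0.1, -0.4, -1.3]
grip_width: 0.624
finger_force: 63.1
top 0.8 [454. 244.] 415 [ 0.48160914 -0.24874865  0.1       ]
top 0.78 [439. 244.] 328 [ 0.48150057 -0.21506626  0.1       ]
scene 0.69 [218. 191.] 199 [ 0.49217498 -0.23245966  0.1       ]
scene 0.66 [225. 202.] 327 [ 0.52609862 -0.22079113  0.1       ]
from [ 0.486 -0.253  0.127] 17.3
0.017 0.008 0.185 -0.004
```

View pics/nest_b.png

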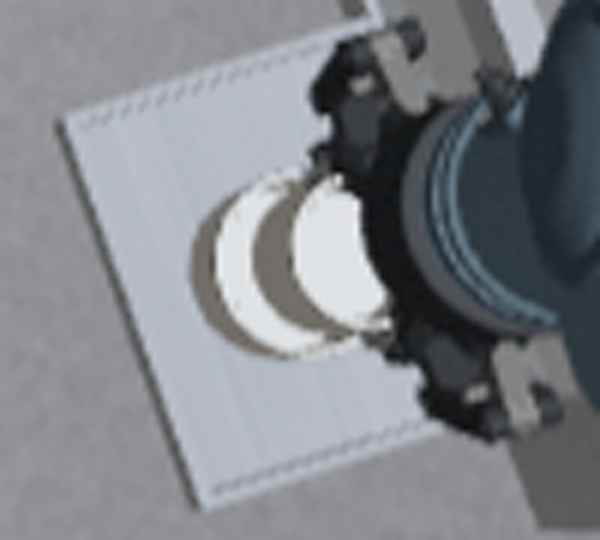

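```bash

python3 -m handwheel '0.017 0.006 0 0; 0.017 0.006 0 0; 0.017 0.006 0 0'
python3 -m handwheel '0 0 0.03 0; 0 0 0.07 0; 0 0 0.11 0; 0 0 0.11 0'
python3 -m handwheel '0 0 0.03 0; 0 0 0.07 0; 0 0 0.07 0'
```

```text
t: 32.38
tool_pos: [0.4859, -0.2493, 0.1263]
tcp_rot: [[-0.298, 0.955, -0.0], [0.955, 0.298, -0.0], [-0.0, -0.0, -1.0]]
wrist_force: [0.9, -0.9, -0.9]
grip_width: 0.628
finger_force: 63.1
t: 32.88
tool_pos: [0.4851, -0.249, 0.103]
tcp_rot: [[-0.298, 0.955, -0.002], [0.955, 0.298, 0.001], [0.002, -0.002, -1.0]]
wrist_force: [0.1, -0.6, -0.6]
grip_width: 0.621
finger_force: 63.1
t: 33.25
tool_pos: [0.4853, -0.2491, 0.0894]
tcp_rot: [[-0.298, 0.955, -0.002], [0.955, 0.298, 0.001], [0.001, -0.001, -1.0]]
wrist_force: [-0.9, 0.9, -1.9]
grip_width: 0.624
finger_force: 63.1
```

```bash

python3 -m handwheel '0 0 0.015 0; 0 0 0.03 0; 0 0 0.03 0'
python3 -m handwheel '0 0 0.012 0; 0 0 0.025 0; 0 0 0.025 0'
```

```text
t: 33.62
tool_pos: [0.4858, -0.2493, 0.0841]
tcp_rot: [[-0.298, 0.955, -0.0], [0.955, 0.298, 0.0], [0.0, -0.0, -1.0]]
wrist_force: [0.1, 0.5, -0.2]
grip_width: 0.624
finger_force: 63.1
t: 34.0
tool_pos: [0.4858, -0.2493, 0.079]
tcp_rot: [[-0.298, 0.955, -0.0], [0.955, 0.298, 0.0], [0.0, -0.0, -1.0]]
wrist_force: [-0.2, 0.5, -0.8]
grip_width: 0.619
finger_force: 63.1
```

```bash

python3 -m handwheel '0 0 0.008 0; 0 0 0.015 0; 0 0 0.015 0'
python3 -m handwheel '0 0 0.008 0; 0 0 0.008 0'
```

```text
t: 34.38
tool_pos: [0.4862, -0.2494, 0.0776]
tcp_rot: [[-0.298, 0.955, -0.001], [0.955, 0.298, -0.001], [-0.001, -0.001, -1.0]]
wrist_force: [-3.5, 1.7, 7.8]
grip_width: 0.624
finger_force: 67.8
t: 34.62
tool_pos: [0.4863, -0.2495, 0.0775]
tcp_rot: [[-0.298, 0.955, -0.002], [0.955, 0.298, -0.002], [-0.001, -0.002, -1.0]]
wrist_force: [-6.7, 1.8, 17.1]
grip_width: 0.618
finger_force: 73.0
```

```bash

python3 -m handwheel '0 0 -0.022 0; 0 0 -0.022 0'
python3 -m handwheel '0 0 0 0; 0 0 0 0; 0 0 0 0; 0 0 -0.2 0; 0 0 -0.5 0; 0 0 -0.7 0; 0 0 -0.7 0; 0 0 -0.7 0' 1
python3 - <<'E'
from h import *
rows([(.4655,.1905,.215,None)])
E
```

```text
t: 34.88
tool_pos: [0.4863, -0.2495, 0.0793]
tcp_rot: [[-0.298, 0.955, 0.001], [0.955, 0.298, -0.0], [-0.001, 0.001, -1.0]]
wrist_force: [0.2, -0.3, -1.1]
grip_width: 0.62
finger_force: 63.1
t: 35.88
tool_pos: [0.4852, -0.2493, 0.2183]
tcp_rot: [[-0.298, 0.955, -0.001], [0.955, 0.298, 0.0], [0.001, -0.001, -1.0]]
wrist_force: [-2.0, 0.3, -1.3]
grip_width: 1.003
finger_force: 0.0
from [ 0.485 -0.249  0.218] 17.3
2.129 0.56 0.017 0
```

```bash

python3 -m handwheel '0.2 0.05 0 0; 0.45 0.12 0 0; 0.65 0.17 0 0; 0.71 0.187 0 0'
python3 -m handwheel '0.2 0.05 0 0; 0.45 0.12 0 0; 0.65 0.17 0 0; 0.71 0.187 0 0'
python3 -m handwheel '0.2 0.05 0 0; 0.45 0.12 0 0; 0.65 0.17 0 0; 0.71 0.187 0 0; 0.71 0.187 0 0; 0.71 0.187 0 0'
python3 - <<'E'
from h import *
im=snap("top","ab",(400,200,500,290),6); snap("scene")
for n in("top","scene"):
    for r in bot.trace(n,"cup_a"):
        w=unproj(n,r["at"],.03)[0]
        if w[1]>0: print(n,round(r["conf"],2),np.round(r["at"]),r["pixels"].sum(),fitcyl({n:r["pixels"]},*DIM["c"]))
        else: print(n,"rack",round(r["conf"],2),np.round(r["at"]),r["pixels"].sum())
rows([(.4655,.1905,.08,17.5)])
E
```

```text
t: 36.38
tool_pos: [0.4778, -0.0993, 0.2173]
tcp_rot: [[-0.303, 0.953, -0.004], [0.953, 0.303, 0.001], [0.002, -0.003, -1.0]]
wrist_force: [0.4, -0.5, -0.5]
grip_width: 1.001
finger_force: 0.0
t: 36.88
tool_pos: [0.4721, 0.0458, 0.2183]
tcp_rot: [[-0.301, 0.954, -0.001], [0.954, 0.301, 0.001], [0.001, -0.001, -1.0]]
wrist_force: [0.5, -1.0, 0.4]
grip_width: 1.001
finger_force: 0.0
t: 37.62
tool_pos: [0.4669, 0.1879, 0.2184]
tcp_rot: [[-0.294, 0.956, -0.001], [0.956, 0.294, -0.002], [-0.001, -0.001, -1.0]]
wrist_force: [0.3, -0.2, 0.0]
grip_width: 1.004
finger_force: 0.0
top rack 0.89 [455. 244.] 605
top rack 0.82 [436. 248.] 196
top 0.59 [286. 258.] 347 (array([0.44774217, 0.1129027 ]), np.float64(0.940379403794038))
scene 0.84 [345. 156.] 296 (array([0.44740206, 0.11771972]), np.float64(0.7978436657681941))
scene rack 0.75 [213. 194.] 390
scene rack 0.67 [224. 203.] 259
scene 0.55 [377. 160.] 339 (array([0.46418455, 0.19530385]), np.float64(0.904))
scene 0.49 [378. 129.] 227 (array([0.36752966, 0.24086667]), np.float64(0.6005291005291006))
from [0.467 0.189 0.219] 17.2
0.009 -0.003 0.695 -0.007
```

View pics/ab.png

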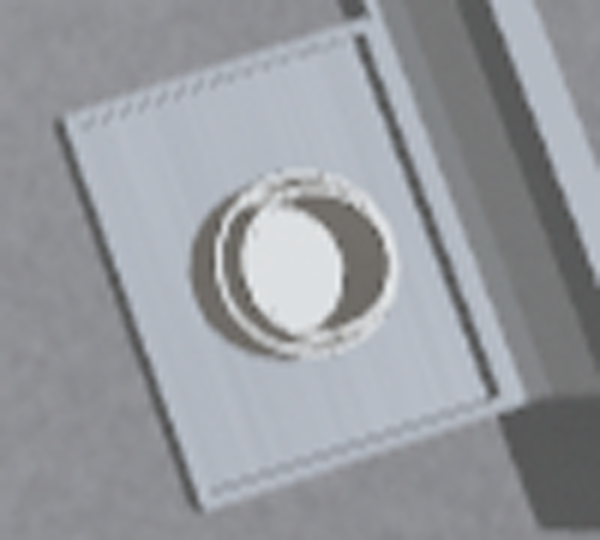

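Cup b sits concentrically in cup a (crop (315,267)). Next is cup c, the white one; the pink and purple cups stay.

```bash

python3 -m handwheel '0.01 0 0.2 0; 0.01 0 0.4 0; 0.01 0 0.6 0; 0.01 0 0.69 0; 0.01 0 0.69 0; 0.01 0 0.69 0'
python3 - <<'E'
from h import *
bot.snapshot("top")
rows([(.4655,.191,.068,17.5)])
E
```

```text
t: 38.58
tool_pos: [0.4669, 0.1933, 0.0826]
tcp_rot: [[-0.298, 0.955, 0.003], [0.955, 0.298, 0.001], [0.0, 0.003, -1.0]]
wrist_force: [0.3, 0.5, 0.6]
grip_width: 0.998
finger_force: 0.0
from [0.467 0.193 0.083] 17.3
-0.009 -0.011 0.074 -0.004
```

```bash

python3 -m handwheel '-0.006 -0.008 0.04 0; -0.006 -0.008 0.072 0; -0.006 -0.008 0.072 0'
python3 -m handwheel '0 0 0 0; 0 0 0 0; 0 0 0 0; 0 0 0 0; 0 0 0 0; 0 0 0 0; 0 0 0 0' -1
python3 -m handwheel '0 0 -0.05 0; 0 0 -0.15 0; 0 0 -0.35 0; 0 0 -0.55 0; 0 0 -0.7 0; 0 0 -0.7 0; 0 0 -0.7 0'
python3 - <<'E'
from h import *
rows([(.4863,-.2495,.2,17.4)])
E
```

```text
t: 39.0
tool_pos: [0.4639, 0.1906, 0.0661]
tcp_rot: [[-0.298, 0.955, -0.001], [0.955, 0.298, -0.001], [-0.0, -0.001, -1.0]]
wrist_force: [-0.3, 0.5, 0.6]
grip_width: 1.001
finger_force: 0.0
t: 39.88
tool_pos: [0.4651, 0.1914, 0.0673]
tcp_rot: [[-0.298, 0.955, 0.001], [0.955, 0.298, 0.0], [0.0, 0.001, -1.0]]
wrist_force: [-0.2, -0.4, 5.9]
grip_width: 0.489
finger_force: 60.8
t: 40.75
tool_pos: [0.4638, 0.1904, 0.2062]
tcp_rot: [[-0.298, 0.955, -0.001], [0.955, 0.298, -0.001], [-0.001, -0.001, -1.0]]
wrist_force: [0.1, -1.1, -0.6]
grip_width: 0.49
finger_force: 61.0
from [0.464 0.19  0.206] 17.3
-2.133 -0.547 0.031 -0.002
```

```bash

python3 -m handwheel '-0.2 -0.05 0 0; -0.45 -0.12 0 0; -0.65 -0.17 0 0; -0.71 -0.182 0 0'
python3 -m handwheel '-0.2 -0.05 0 0; -0.45 -0.12 0 0; -0.65 -0.17 0 0; -0.71 -0.182 0 0'
python3 -m handwheel '-0.2 -0.05 0 0; -0.45 -0.12 0 0; -0.65 -0.17 0 0; -0.71 -0.182 0 0; -0.71 -0.182 0 0; -0.71 -0.182 0 0'
python3 -m handwheel '0 0 0.1 0; 0 0 0.2 0; 0 0 0.22 0; 0 0 0.22 0; 0 0 0.22 0'
python3 - <<'E'
from h import *
snap("scene")
im=snap("top","nest_c",(400,200,500,290),6)
print(unproj("top",(453,244.3),.08)[0])
rows([(.4863,-.2495,.112,17.4)])
E
```

```text
t: 41.25
tool_pos: [0.4706, 0.0407, 0.2048]
tcp_rot: [[-0.292, 0.956, -0.004], [0.956, 0.292, -0.001], [0.0, -0.004, -1.0]]
wrist_force: [0.5, -0.1, -0.6]
grip_width: 0.489
finger_force: 61.0
t: 41.75
tool_pos: [0.4787, -0.1041, 0.2055]
tcp_rot: [[-0.294, 0.956, -0.002], [0.956, 0.294, 0.001], [0.002, -0.002, -1.0]]
wrist_force: [-0.4, 0.3, -1.6]
grip_width: 0.488
finger_force: 61.0
t: 42.5
tool_pos: [0.4876, -0.2449, 0.2065]
tcp_rot: [[-0.302, 0.953, -0.0], [0.953, 0.302, 0.002], [0.002, 0.0, -1.0]]
wrist_force: [-1.0, 0.5, -1.0]
grip_width: 0.49
finger_force: 61.0
t: 43.12
tool_pos: [0.4876, -0.2483, 0.1631]
tcp_rot: [[-0.298, 0.955, 0.001], [0.955, 0.298, -0.0], [-0.001, 0.001, -1.0]]
wrist_force: [0.0, -0.4, -0.6]
grip_width: 0.494
finger_force: 61.0
[ 0.48191997 -0.2514197   0.08      ]
from [ 0.488 -0.248  0.163] 17.3
-0.003 -0.008 0.257 -0.002
```

View pics/nest_c.png

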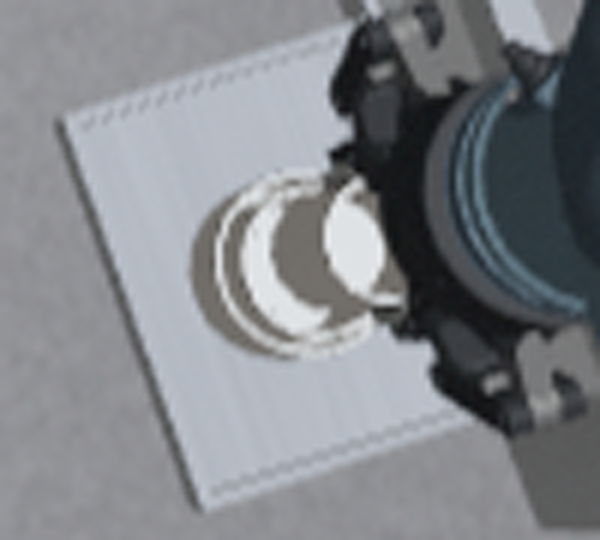

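```bash
python3 - <<'E'
from h import *
g=cv2.cvtColor(cv2.imread("pics/ab.png"),cv2.COLOR_BGR2GRAY).astype(np.float32)
A=np.linspace(0,2*np.pi,120)
def samp(x,y,r,z):
    q=(proj("top",np.c_[x+r*np.cos(A),y+r*np.sin(A),A*0+z])-[400,200]+.5)*6-.5
    return cv2.remap(g,q[:,0].astype(np.float32),q[:,1].astype(np.float32),1).mean()
for nm,R,z in(("a",.034,.064),("b",.028,.080)):
    best=max((samp(x,y,R-.00125,z)-.5*samp(x,y,R-.0045,z)-.5*samp(x,y,R+.002,z),x,y) for x in np.arange(.474,.498,.0005) for y in np.arange(-.262,-.238,.0005))
    print(nm,np.round(best,4))
E
```

```text
Traceback (most recent call last):
  File "h.py", line 10, in proj
    K,R,t=cam(n); q=(np.atleast_2d(X)@R.T+t)@K.T; return q[:,:2]/q[:,2:]
          ~~~^^^
  File "h.py", line 4, in cam
    p=bot.camera_params(n); return [np.array(p[k]) for k in("K","R","t")]
ValueError: time passes only in moves, steps and waits
```

```bash
sed -i 's/^def cam(n):/import functools\n@functools.lru_cache(None)\ndef cam(n):/' h.py; cat > rim.py <<'E'
from h import *
import sys
A=np.linspace(0,2*np.pi,120)
def rims(f,x0,y0,s,L=(("a",.034,.064),("b",.028,.080))):
    g=cv2.cvtColor(cv2.imread(f),cv2.COLOR_BGR2GRAY).astype(np.float32)
    def samp(x,y,r,z):
        q=(proj("top",np.c_[x+r*np.cos(A),y+r*np.sin(A),A*0+z])-[x0,y0]+.5)*s-.5
        return cv2.remap(g,q[:,0].astype(np.float32),q[:,1].astype(np.float32),1).mean()
    for nm,R,z in L:
        print(nm,np.round(max((samp(x,y,R-.00125,z)-.5*samp(x,y,R-.0045,z)-.5*samp(x,y,R+.002,z),x,y) for x in np.arange(.474,.498,.0005) for y in np.arange(-.262,-.238,.0005)),4))
E
python3 -c "
from rim import *
rims('pics/ab.png',400,200,6)"
```

```text
a [45.619  0.485 -0.251]
b [45.2486  0.4845 -0.251 ]
```

```bash

python3 -m handwheel '-0.004 -0.008 0.04 0; -0.004 -0.008 0.07 0; -0.004 -0.008 0.1 0; -0.004 -0.008 0.1 0'
python3 -m handwheel '0 0 0.05 0; 0 0 0.1 0; 0 0 0.15 0; 0 0 0.15 0; 0 0 0.15 0'
```

```text
t: 43.72
tool_pos: [0.4852, -0.2491, 0.1418]
tcp_rot: [[-0.298, 0.955, -0.001], [0.955, 0.298, 0.001], [0.001, -0.001, -1.0]]
wrist_force: [-0.2, 0.5, -1.7]
grip_width: 0.488
finger_force: 61.0
t: 44.35
tool_pos: [0.4859, -0.2494, 0.1127]
tcp_rot: [[-0.298, 0.955, 0.0], [0.955, 0.298, 0.0], [0.0, 0.0, -1.0]]
wrist_force: [-0.8, 1.3, -1.5]
grip_width: 0.488
finger_force: 61.0
```

```bash

python3 -m handwheel '0 0 0.03 0; 0 0 0.06 0; 0 0 0.075 0; 0 0 0.075 0'
python3 -m handwheel '0 0 0.01 0; 0 0 0.015 0; 0 0 0.015 0'
```

```text
t: 44.85
tool_pos: [0.4855, -0.2493, 0.0973]
tcp_rot: [[-0.298, 0.955, -0.001], [0.955, 0.298, 0.0], [0.001, -0.0, -1.0]]
wrist_force: [-0.5, -0.1, -1.1]
grip_width: 0.487
finger_force: 61.0
t: 45.22
tool_pos: [0.4861, -0.2495, 0.0955]
tcp_rot: [[-0.298, 0.955, 0.0], [0.955, 0.298, -0.001], [-0.001, -0.0, -1.0]]
wrist_force: [-1.7, 0.4, 5.2]
grip_width: 0.492
finger_force: 64.1
```

```bash

python3 -m handwheel '0 0 -0.01 0; 0 0 -0.01 0'
python3 -m handwheel '0 0 0 0; 0 0 0 0; 0 0 0 0; 0 0 -0.2 0; 0 0 -0.5 0; 0 0 -0.75 0; 0 0 -0.75 0; 0 0 -0.75 0' 1
python3 -m handwheel '-0.15 -0.15 0 0; -0.3 -0.35 0 0; -0.5 -0.55 0 0; -0.65 -0.75 0 0; -0.65 -0.75 0 0; -0.65 -0.75 0 0'
python3 - <<'E'
from rim import *
snap("top","abc",(400,200,500,290),6)
rims("pics/abc.png",400,200,6,(("a",.034,.064),("b",.028,.080),("c",.022,.096),("c+6",.022,.102)))
a=snap("scene"); cv2.imwrite("pics/abcs.png",cv2.resize(a[150:240,170:290],None,fx=6,fy=6,interpolation=cv2.INTER_CUBIC))
x=np.hstack([cv2.resize(cv2.imread("pics/abc.png"),(400,360)),cv2.resize(cv2.imread("pics/abcs.png"),(400,300))[:]]) if 0 else None
p=cv2.resize(cv2.imread("pics/abc.png"),(400,360)); q=cv2.resize(cv2.imread("pics/abcs.png"),(400,300)); q=np.vstack([q,np.zeros((60,400,3),np.uint8)])
cv2.imwrite("pics/both.png",np.hstack([p,q]))
rows([(.4315,-.389,.25,17.4)])
E
```

```text
t: 45.48
tool_pos: [0.4857, -0.2495, 0.0965]
tcp_rot: [[-0.298, 0.955, 0.0], [0.955, 0.298, 0.0], [-0.0, 0.0, -1.0]]
wrist_force: [0.3, 0.2, -1.5]
grip_width: 0.487
finger_force: 61.1
t: 46.48
tool_pos: [0.4853, -0.2495, 0.2463]
tcp_rot: [[-0.298, 0.955, -0.001], [0.955, 0.298, -0.0], [-0.0, -0.001, -1.0]]
wrist_force: [0.5, 0.1, -0.6]
grip_width: 0.996
finger_force: 0.0
t: 47.22
tool_pos: [0.3807, -0.4171, 0.2448]
tcp_rot: [[-0.298, 0.955, -0.001], [0.955, 0.298, 0.004], [0.004, -0.0, -1.0]]
wrist_force: [-0.8, 0.1, 0.1]
grip_width: 1.004
finger_force: 0.0
a [40.0635  0.485  -0.251 ]
b [47.2428  0.4845 -0.251 ]
c [49.9645  0.4855 -0.251 ]
c+6 [48.501   0.485  -0.2495]
from [ 0.382 -0.416  0.246] 17.5
0.055 0.276 -0.021 0.002
```

View pics/both.png

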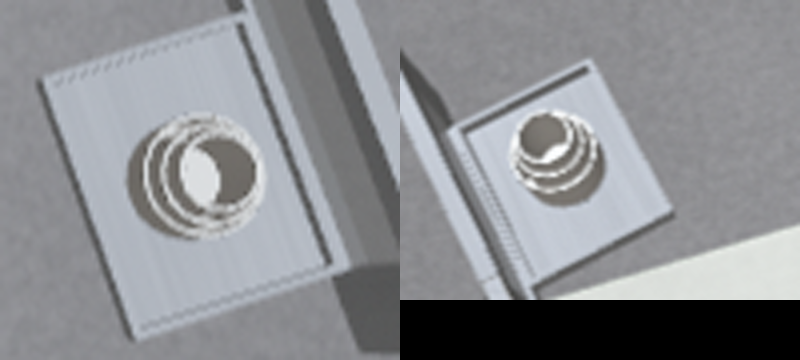

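The nest is upright, concentric and fully down. I'm gripping the handle again to shut the door.

```bash

python3 -m handwheel '0.055 0.15 0 0; 0.055 0.276 0 0; 0.055 0.276 0 0; 0.055 0.276 0.2 0; 0.055 0.276 0.4 0; 0.055 0.276 0.55 0; 0.055 0.276 0.6 0; 0.055 0.276 0.6 0'
python3 -m handwheel '0 0 0 0; 0 0 0 0; 0 0 0 0; 0 0 0 0; 0 0 0 0; 0 0 0 0; 0 0 0 0; 0 0 0 0' -1
cat > arc.py <<'E'
from h import *
import sys
def arc(steps):
    s=bot.sense(); P=s["tool_pos"]; R=s["tcp_rot"]; a=np.degrees(np.arctan2(R[1,1],R[0,1])); v=P[:2]-HINGE
    th=(np.arctan2(v[1],v[0])-np.arctan2(.23,-.049)-YAW)%(2*np.pi); th=th-2*np.pi if th>5 else th
    print("r",np.hypot(*v),"door",th,"tool ang minus door",a-np.degrees(th)); v=v*.2352/np.hypot(*v); w=[]
    for k in np.cumsum(steps):
        t=np.radians(k); c,si=np.cos(t),np.sin(t); w.append((*(HINGE+[c*v[0]-si*v[1],si*v[0]+c*v[1]]),P[2],a+k))
    rows(w)
E
python3 -c "
from arc import *
arc([-2,-4,-5,-5,-5,-5,-5,-5])"
```

```text
t: 48.32
tool_pos: [0.4303, -0.3911, 0.1265]
tcp_rot: [[-0.298, 0.955, -0.001], [0.955, 0.298, 0.001], [0.001, -0.001, -1.0]]
wrist_force: [0.6, -0.1, 0.4]
grip_width: 1.001
finger_force: 0.0
t: 49.32
tool_pos: [0.432, -0.3909, 0.1273]
tcp_rot: [[-0.299, 0.954, 0.002], [0.954, 0.299, -0.0], [-0.001, 0.002, -1.0]]
wrist_force: [3.2, 1.7, 2.2]
grip_width: 0.109
finger_force: 58.6
r 0.2344146750926578 door 1.7926729456478965 tool ang minus door -85.34342283041192
from [ 0.432 -0.391  0.127] 17.4
0.039 -0.012 0 0.044; 0.12 -0.025 0 0.133; 0.223 -0.034 0 0.244; 0.325 -0.033 0 0.356; 0.427 -0.023 0 0.467; 0.528 -0.005 0 0.578; 0.627 0.022 0 0.689; 0.723 0.058 0 0.8
```

```bash

python3 -m handwheel '0.039 -0.012 0 0.044; 0.12 -0.025 0 0.133; 0.223 -0.034 0 0.244; 0.325 -0.033 0 0.356; 0.427 -0.023 0 0.467; 0.528 -0.005 0 0.578; 0.627 0.022 0 0.689; 0.723 0.058 0 0.8'
python3 -c "
from arc import *
arc([-5,-5,-5,-5,-5,-5,-4,-3])"
```

```text
t: 50.32
tool_pos: [0.3999, -0.2504, 0.1272]
tcp_rot: [[0.323, 0.946, 0.003], [0.946, -0.323, -0.002], [-0.001, 0.004, -1.0]]
wrist_force: [5.8, -0.7, -1.5]
grip_width: 0.108
finger_force: 58.8
r 0.23505476547685222 door 1.1687741854772056 tool ang minus door -85.83032555155177
from [ 0.4   -0.25   0.127] -18.9
0.101 -0.02 0 0.111; 0.203 -0.031 0 0.222; 0.305 -0.033 0 0.333; 0.407 -0.026 0 0.444; 0.509 -0.01 0 0.556; 0.608 0.014 0 0.667; 0.686 0.04 0 0.756; 0.743 0.063 0 0.822
```

```bash

python3 -m handwheel '0.101 -0.02 0 0.111; 0.203 -0.031 0 0.222; 0.305 -0.033 0 0.333; 0.407 -0.026 0 0.444; 0.509 -0.01 0 0.556; 0.608 0.014 0 0.667; 0.686 0.04 0 0.756; 0.743 0.063 0 0.822'
python3 -c "
from arc import *
arc([-3,-5,-5,-5,-4,-3,-2,-1])"
```

```text
t: 51.32
tool_pos: [0.4586, -0.1142, 0.1272]
tcp_rot: [[0.827, 0.562, -0.0], [0.562, -0.827, -0.002], [-0.001, 0.002, -1.0]]
wrist_force: [1.2, 0.3, 5.9]
grip_width: 0.106
finger_force: 59.4
r 0.23596709238299782 door 0.5281702798945999 tool ang minus door -86.05709260587358
from [ 0.459 -0.114  0.127] -55.8
0.061 -0.009 0 0.067; 0.163 -0.024 0 0.178; 0.265 -0.03 0 0.289; 0.368 -0.027 0 0.4; 0.449 -0.018 0 0.489; 0.51 -0.008 0 0.556; 0.55 0.001 0 0.6; 0.57 0.006 0 0.622
```

```bash

python3 -m handwheel '0.061 -0.009 0 0.067; 0.163 -0.024 0 0.178; 0.265 -0.03 0 0.289; 0.368 -0.027 0 0.4; 0.449 -0.018 0 0.489; 0.51 -0.008 0 0.556; 0.55 0.001 0 0.6; 0.56 0.003 0 0.61'
python3 -c "
from arc import *
arc([-1,-1,-1,-.5])"
```

```text
t: 52.32
tool_pos: [0.5513, -0.0502, 0.1272]
tcp_rot: [[0.993, 0.12, -0.0], [0.12, -0.993, -0.0], [-0.0, 0.0, -1.0]]
wrist_force: [-1.1, 1.7, 7.2]
grip_width: 0.108
finger_force: 59.6
r 0.23672173933019183 door 0.04711201144455454 tool ang minus door -85.79985359687548
from [ 0.551 -0.05   0.127] -83.1
0.022 0.003 0 0.022; 0.042 -0.002 0 0.044; 0.062 -0.005 0 0.067; 0.072 -0.007 0 0.078
```

```bash

python3 -m handwheel '0.02 0 0 0.022; 0.035 0 0 0.04; 0.035 0 0 0.04'
python3 -m handwheel '0.015 0 0 0.017; 0.015 0 0 0.017'
python3 -m handwheel '0.01 0 0 0.01; 0.01 0 0 0.01'
python3 -c "
from arc import *
arc([-1,-1,-1,-.5])"
```

```text
t: 52.7
tool_pos: [0.5578, -0.0479, 0.1272]
tcp_rot: [[0.996, 0.09, -0.0], [0.09, -0.996, 0.001], [-0.0, -0.001, -1.0]]
wrist_force: [-1.2, 4.8, 5.0]
grip_width: 0.107
finger_force: 59.6
t: 52.95
tool_pos: [0.5606, -0.0469, 0.1272]
tcp_rot: [[0.997, 0.077, -0.001], [0.077, -0.997, 0.002], [-0.001, -0.002, -1.0]]
wrist_force: [-1.3, 5.5, 4.9]
grip_width: 0.112
finger_force: 59.6
t: 53.2
tool_pos: [0.5607, -0.0469, 0.1272]
tcp_rot: [[0.998, 0.069, -0.005], [0.069, -0.998, 0.001], [-0.005, -0.002, -1.0]]
wrist_force: [-5.6, 5.7, 9.2]
grip_width: 0.109
finger_force: 60.2
r 0.23672832262689852 door 0.004839971156583939 tool ang minus door -86.29970681624894
from [ 0.561 -0.047  0.127] -86.0
0.022 0.003 0 0.022; 0.042 -0.002 0 0.044; 0.062 -0.006 0 0.067; 0.072 -0.008 0 0.078
```

```bash

python3 -m handwheel '0.02 0 0 0; 0.02 0 0 0; 0.02 0 0 0'
python3 - <<'E'
from h import *
print(bot.sense()["tool_pos"])
E
```

```text
t: 53.58
tool_pos: [0.5608, -0.0469, 0.1272]
tcp_rot: [[0.998, 0.069, -0.014], [0.069, -0.998, -0.0], [-0.014, -0.001, -1.0]]
wrist_force: [-14.9, 5.3, 19.2]
grip_width: 0.106
finger_force: 61.1
[ 0.56077728 -0.04689848  0.12716594]
```

```bash

python3 -m handwheel '-0.02 0 0 0; -0.02 0 0 0; -0.02 0 0 0'
python3 -m handwheel '0 0 0 0; 0 0 0 0; 0 0 0 0; 0 0 -0.2 0; 0 0 -0.45 0; 0 0 -0.65 0; 0 0 -0.65 0; 0 0 -0.65 0' 1
python3 -m handwheel '-0.2 0.2 0 0; -0.4 0.4 0 0; -0.55 0.65 0 0; -0.6 0.9 0 0; -0.6 0.95 0 0; -0.6 0.95 0 0'
python3 - <<'E'
from h import *
a=snap("top"); b=snap("scene")
cv2.imwrite("pics/final.png",np.vstack([cv2.resize(a[40:320,110:500],None,fx=1.5,fy=1.07),cv2.resize(b[100:350,190:515],None,fx=1.8,fy=1.2)]))
E
```

```text
t: 53.95
tool_pos: [0.5607, -0.0469, 0.1272]
tcp_rot: [[0.998, 0.07, -0.005], [0.07, -0.998, 0.001], [-0.005, -0.002, -1.0]]
wrist_force: [-5.8, 5.3, 9.2]
grip_width: 0.107
finger_force: 60.1
t: 54.95
tool_pos: [0.5624, -0.0497, 0.256]
tcp_rot: [[0.998, 0.067, -0.001], [0.067, -0.998, -0.0], [-0.001, 0.0, -1.0]]
wrist_force: [0.8, 0.1, -0.4]
grip_width: 1.002
finger_force: 0.0
t: 55.7
tool_pos: [0.4552, -0.2467, 0.255]
tcp_rot: [[0.998, 0.066, -0.002], [0.066, -0.998, 0.003], [-0.002, -0.003, -1.0]]
wrist_force: [-0.2, 0.7, 0.3]
grip_width: 0.998
finger_force: 0.0
```

```bash
python3 - <<'E'
from h import *
a=cv2.imread("pics/final.png"); print(a.shape)
E
```

```text
(600, 585, 3)
```

View pics/final.png

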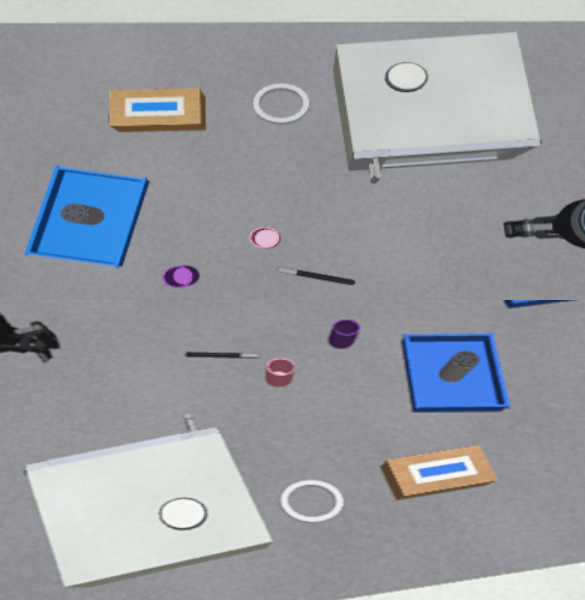

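The door sits flush (top view, edge from (357,156) to (540,145)). The canister is upright in the basket, the bystanders have not moved, and no white cup is left on the bench.

```bash
python3 -c "
from plant import bot
print(bot.hand_in())"
```

```text
the job is handed in; nothing more can be done
None
```

The job is handed in: the one canister present stands upright in the blue basket, white cups a, b and c (cup_d was absent) went into the door rack as one upright nest, checked before closing, the door is shut to its stop, and the tape roll, marker and glove box were left where they were.

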